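# Wind out the rice pot, seat its nested lids, take the outer lid off again

### The job

Turn the crank wheel beside the spice organiser counter-clockwise through its full turn to its stop, so that the black pot comes all the way out from underneath. Carry the nested pair of lids together from the wooden ring to the pot, lower them on so that the inner lid is fully seated, and let go; do not drop them or separate them before. Then take the outer lid alone by its brass collar, lift it straight up until it is clear of the inner lid's knob, leave the inner lid seated, and finish still holding the outer lid level and still above the pot; leave everything else where it is.

Things in the scene. Friction and masses are not known exactly. Their poses are not given: they have to be found in the camera images.
- crank (a joint): the crank wheel's angle in rad: starts at 0 to 0.15, grows counter-clockwise seen from above, stop at 6.48. It drives the pot's tray outwards 22.4 mm per rad (145 mm in all); it stays where it is left; about 6 N at the knob turns it
- crank_knob (a point): upright orange knob on the steel crank wheel, a cylinder 18 mm in diameter and 40 mm tall that spins freely on its pin; this point is on its axis, 16 mm below its top, 26 mm above the top face of the wheel (wheel 110 mm in diameter). It travels round a circle of radius 43 mm
- crank_axis (a point): the crank wheel's vertical axis, at the height of the point crank_knob (145 mm above the work surface). Its x axis points from the crank side towards the back of the organiser's unit (away from the robot); the pot comes out along -x of this frame
- pot_rim (a point): centre of the rim of the black pot, 102 mm wide, 71 tall, mouth 87 mm, rim 82 mm above the surface; fixed on the sliding tray. Once out it is at y +190, x -10 mm in the frame of crank_axis, its centre 80 mm in front of the clear organiser (underside 135, top 190 mm up; 180 mm wide), which covers it at the start
- inner_lid: inner lid: grey ceramic disc 102 mm wide, 8 thick; origin at the centre of its underside, z up. Below it a plug 76 mm wide, 10 deep; above it a boss 33 mm wide up to 13 mm over the origin, and an upright wooden knob 18 mm in diameter ending 66 mm over the origin, 24 mm above the outer lid's collar. 160 g. Lies on the wooden ring (underside at 26 mm); seated, its underside is on the pot rim
- outer_lid: outer lid: black ceramic, only laid on the inner one. Plate 120 mm wide, 6 thick, origin at the centre of its underside (8 mm over the inner lid's origin when nested), z up; skirt to 16 mm below the origin, 111 mm inside. Brass collar round its hole, 47 mm outside, 37 inside, from 6 to 34 mm over the origin. 200 g. The inner lid's knob lifts both; the collar lifts this lid alone
- stand: fixed wooden ring on which the lids lie, 100 mm in diameter, 26 mm tall; origin at the centre of its underside
- sieve: bystander: small steel sieve, 84 mm bowl, 34 mm tall, handle 100 mm; origin under the bowl
- spoon_a: bystander: light wooden spoon lying flat in front
- spoon_b: bystander: dark wooden spoon lying flat in front
- jar: bystander: amber spice jar, 48 mm in diameter, 85 mm tall; origin under it
- bowl: bystander: blue bowl, 100 mm in diameter, 45 mm tall; origin under it
- timer: bystander: round white kitchen timer, 60 mm in diameter, 32 mm tall; origin under it
- winder: the fixed unit: clear spice organiser with two drawers on four legs, over the sliding tray, and the crank post at its side; origin on the work surface below the middle of the organiser's front face, x towards its back (200 mm deep), the pot comes out along -x

How it is judged:
On the way, in this order (a step that is already met when the one before it is completed fails the run):
1. the crank has been turned fully round and the pot is out (value of joint crank above 6.3 rad), for 0.2 s.
2. the inner lid is seated on the pot with the outer lid nested on it, and the lids are let go (value of joint crank above 6.2 rad and z of inner_lid in the frame of pot_rim between -0.003 and 0.003 m and horizontal distance between inner_lid and pot_rim below 0.008 m and angle between inner_lid's own z axis and vertical below 0.05 rad and z of outer_lid in the frame of inner_lid below 0.011 m and horizontal distance between outer_lid and inner_lid below 0.006 m and contact force between the fingers and inner_lid below 0.1 N), for 0.2 s.
At the end, for the whole second after the job is handed in: Crank at its stop (over 6.2 rad); inner lid seated level on the pot (within 3 mm of the rim in height, 8 mm in plan) and untouched; outer lid still, level (0.2 rad), held by the fingers alone, its origin over 82 mm above the rim and within 80 mm of the pot's axis (value of joint crank above 6.2 rad and z of inner_lid in the frame of pot_rim between -0.003 and 0.003 m and horizontal distance between inner_lid and pot_rim below 0.008 m and angle between inner_lid's own z axis and vertical below 0.05 rad and z of outer_lid in the frame of pot_rim above 0.082 m and horizontal distance between outer_lid and pot_rim below 0.08 m and angle between outer_lid's own z axis and vertical below 0.2 rad and linear speed of outer_lid below 0.03 m/s and contact force between the fingers and outer_lid above 1 N and contact force between each of outer_lid, the fingers and inner_lid below 0.1 N and contact force between outer_lid and winder below 0.1 N); the arm keeps its last pose, push and grip.
It fails at once if the outer lid comes off while the inner lid is not seated on the pot (z of outer_lid in the frame of inner_lid above 0.022 m and (z of inner_lid in the frame of pot_rim above 0.005 m or z of inner_lid in the frame of pot_rim below -0.005 m or horizontal distance between inner_lid and pot_rim above 0.01 m)).
It fails at once if the lids are dropped (contact force between the fingers and inner_lid below 0.05 N and linear speed of inner_lid above 0.35 m/s).
It fails at once if a bystander is moved by more than 30 mm (distance of any of sieve, spoon_a, spoon_b, jar, bowl, timer from where it was at the start of the episode above 0.03 m).
It also fails if it takes over 67 s, if anything falls off the work surface, if the arm or the gripper's body presses on something with over 40 N, if the wrist force passes 120 N, or if a joint passes its speed limit or range.

### The arm

A 6-joint arm with a two-finger parallel gripper is mounted at the origin on the work surface. World frame = base frame: x ahead of the robot, y to its left, z up, the work surface at z = 0. Lengths are in m, angles in rad, forces in N, time in s.
With the tool pointing down it reaches from about 0.35 to 0.85 m from the base axis. Payload 8.1 kg.
Tool frame: the origin (TCP) lies at the centre of the arm's flange, where the gripper is bolted on; the fingertips stand 186 mm ahead of it and the grasp point (between the pads) lies 167 mm ahead of it (robot.nose_length is the distance from the TCP to the fingertips, in m); z points along the fingers, x is the direction in which the jaws open and shut, and the axes are right-handed (so a half turn about z gives the same grasp; the last joint's range is limited). The gripper opens to 93 mm and grips with 3 to 60 N. Pads are 15 mm wide; open, the fingers measure 128 mm over their backs; the gripper's body (75 mm by 188 mm) begins 65 mm behind the grasp point.
Start: joints at [1.094, 0.13, 1.488, -0, 1.523, -0.085], TCP at [0.229, 0.555, 0.405] pointing down, gripper open.
Joint ranges: [-2.96, 2.96], [-0.89, 2.26], [0.02, 2.5], [-1.34, 4.48], [0, 2.73], [-2.66, 2.66]. Speed limits (rad/s): [2.39, 2.39, 2.79, 3.14, 3.14, 3.14].

### API

Orientations are given as a rotation vector (axis times angle).
In Python, from plant import robot gives the robot as it stands.
- The arm moves only by the tool arm_command, never from a script. Its argument "motion" is a list of rows, each an object with "slide": the shift along the tool's x, y, z each as a share of 0.4 m, from -1 to 1, a list of three; "turn": the turn, a rotation vector about the tool's x, y, z each as a share of 0.5 rad, from -1 to 1, a list of three. A call has exactly 5 rows; each row shifts and turns the commanded pose from where the row before left it, along the tool's axes as they then stand; what a row does not reach is not made up. A row lasts 1/12 s, in which the tool goes at most 41.7 mm and 7.16 degrees, less where a joint would pass 70% of its speed; a pose out of reach is approached as far as the arm can. A call with a number of a shift or a turn outside -1 to 1 is refused whole. A call with a gripper value outside its range is refused whole. "gripper" is the opening in per cent of the stroke, from 0 (shut) to 100 (fully open), set as the call begins (left out, the last holds). The fingers move at their own pace and stop on an object; "grip_force" is the grip in N (left out, the last holds). Time passes only in rows, so rows that do not move let the fingers close, or fill a call up. It gives the time, the measured TCP pose, the force and the opening at its end, in the units of the state.
- robot.read_state(): the state, without advancing time (a new reading comes with each control period).
- robot.read_camera(name): name is "scene" or "side" or "wrist"; returns a dict with "pixels" (384x512x3 uint8, blue, green, red), "intrinsics" (3x3 intrinsics, pixels), "T" (4x4, takes a point from camera to world coordinates). Camera axes: x right, y down, z forward; pixel columns grow to the right and rows downward; lengths in m; the calibration is good to about 2 mm. The wrist camera is an equidistant fisheye: a pixel r from the principal point sees the ray r / f radians off the axis. A picture is of the moment at which its call begins. There is no depth.
- robot.close_job(): hands the job in, once; it reports no verdict.
The state is a dict: "t": time; "q": joint angles; "dq": joint speeds; "joint_torque": joint torques, N m; "tool_pos": TCP position; "orientation": TCP orientation; "force": force on the tool from outside, world axes, zero at the start; "wrist_torque": the same for the moment, N m; "opening": finger opening in m.
Only numpy, scipy, OpenCV 4.12 (cv2) and the standard library are available. Lean on these libraries where they do the work, as an engineer would, in place of code of your own. Each camera call takes 0.05 s, during which the arm holds its last target.

## Working session

There is one attempt and no reset: what is moved stays moved. The work goes in short steps, Python scripts to look and compute and a tool call to move; the robot and the scene stay as the last step left them, time stands still between calls to the robot, and variables do not carry over. Pictures are saved under pics/ and viewed, and the job is handed in when it is done.

Besides the shell and the picture viewer there is one more tool, called after ">>>" by a JSON object that holds its "api" and its "payload". arm_command: Moves the arm, as the interface text tells. Shift numbers are shares of 0.4 m and turn numbers shares of 0.5 rad, none past 1 either way. Its arguments: {"type":"object","properties":{"motion":{"type":"array","items":{"type":"object","properties":{"slide":{"type":"array","items":{"type":"number"}},"turn":{"type":"array","items":{"type":"number"}}}}},"gripper":{"type":"number"},"grip_force":{"type":"number"}},"required":["motion"]}

```bash
ls; mkdir -p pics; python3 - <<'E'
from plant import robot
import cv2,numpy as np
s=robot.read_state();print({k:np.round(v,3).tolist() for k,v in s.items()})
for n in ["scene","side","wrist"]:
    c=robot.read_camera(n);cv2.imwrite(f"pics/{n}0.png",c["pixels"]);print(n,np.round(c["intrinsics"],1).tolist(),np.round(c["T"],3).tolist())
E
```

```text
pics
{'t': 0.0, 'q': [1.094, 0.131, 1.489, 0.0, 1.523, -0.085], 'dq': [-0.0, 0.0, 0.001, 0.001, -0.001, 0.002], 'joint_torque': [0.001, -55.985, -49.175, 0.077, 0.036, -0.0], 'tool_pos': [0.229, 0.554, 0.404], 'orientation': [2.611, 1.746, -0.003], 'force': [1.046, 0.179, 0.144], 'wrist_torque': [-0.013, -0.011, 0.001], 'opening': 0.094}
scene [[348.2, 0.0, 253.2], [0.0, 348.2, 189.9], [0.0, 0.0, 1.0]] [[-0.392, 0.784, -0.481, 1.04], [0.92, 0.33, -0.212, 0.218], [-0.007, -0.526, -0.85, 0.957], [0.0, 0.0, 0.0, 1.0]]
side [[374.0, 0.0, 245.7], [0.0, 374.0, 199.6], [0.0, 0.0, 1.0]] [[0.946, -0.157, 0.284, 0.241], [-0.324, -0.522, 0.789, -0.84], [0.025, -0.838, -0.545, 0.71], [0.0, 0.0, 0.0, 1.0]]
wrist [[297.3, 0.0, 256.1], [0.0, 297.3, 188.7], [0.0, 0.0, 1.0]] [[0.382, 0.896, 0.228, 0.166], [0.924, -0.37, -0.096, 0.58], [-0.001, 0.247, -0.969, 0.383], [0.0, 0.0, 0.0, 1.0]]
```

View pics/scene0.png

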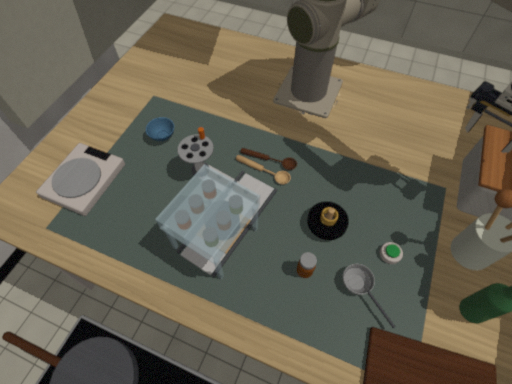

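View pics/side0.png

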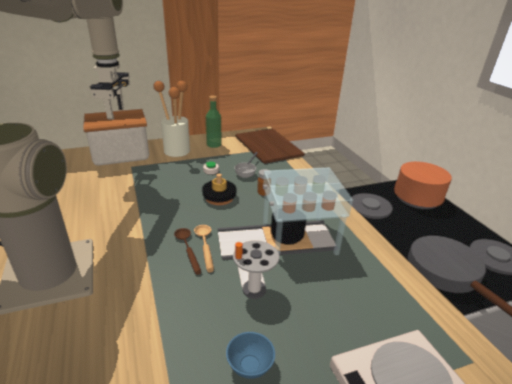

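View pics/wrist0.png

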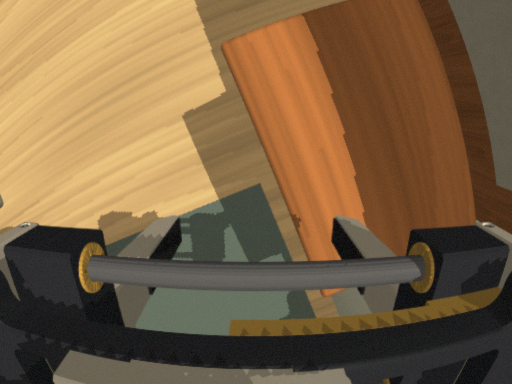

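```bash
cat > h.py <<'E'
import numpy as np,cv2
from plant import robot
def ray(c,u,v,fish=False):
    K=c["intrinsics"];T=c["T"]
    x=(u-K[0][2])/K[0][0];y=(v-K[1][2])/K[1][1]
    if fish:
        r=np.hypot(x,y);d=np.array([np.sin(r)*x/max(r,1e-9),np.sin(r)*y/max(r,1e-9),np.cos(r)])
    else: d=np.array([x,y,1.])
    d=T[:3,:3]@d;return T[:3,3],d/np.linalg.norm(d)
def onz(c,u,v,z,fish=False):
    o,d=ray(c,u,v,fish);return o+d*(z-o[2])/d[2]
def proj(c,p,fish=False):
    K=c["intrinsics"];q=np.linalg.inv(c["T"])@np.append(p,1)
    if fish:
        r=np.hypot(q[0],q[1]);t=np.arctan2(r,q[2]);a=q[:2]/r*t
    else:a=q[:2]/q[2]
    return np.array([K[0][0]*a[0]+K[0][2],K[1][1]*a[1]+K[1][2]])
def tri(rs):
    A=0;b=0
    for o,d in rs:
        P=np.eye(3)-np.outer(d,d);A=A+P;b=b+P@o
    p=np.linalg.solve(A,b);return p,[np.linalg.norm((np.eye(3)-np.outer(d,d))@(p-o)) for o,d in rs]
def blobs(m,mn=15):
    n,l,s,c=cv2.connectedComponentsWithStats(m.astype(np.uint8));return [(s[i].tolist(),c[i].round(1).tolist()) for i in range(1,n) if s[i][4]>=mn]
def save(name,img,x0,y0,x1,y1,k):
    cv2.imwrite(name,cv2.resize(img[y0:y1,x0:x1],None,fx=k,fy=k,interpolation=cv2.INTER_NEAREST))
E
python3 - <<'E'
from h import *
S=robot.read_camera("scene");D=robot.read_camera("side")
np.save("S.npy",S,allow_pickle=True);np.save("D.npy",D,allow_pickle=True)
for n,c in(("scene",S),("side",D)):
    h=cv2.cvtColor(c["pixels"],cv2.COLOR_BGR2HSV)
    m=(h[...,0]<14)&(h[...,1]>190)&(h[...,2]>140)
    print(n,[b for b in blobs(m)])
a=S["pixels"];save("pics/s1.png",a,140,100,380,290,3)
a=D["pixels"];save("pics/d1.png",a,160,130,370,330,3)
E
```

```text
scene []
side [([237, 243, 4, 15, 58], [238.5, 250.2])]
```

View pics/s1.png

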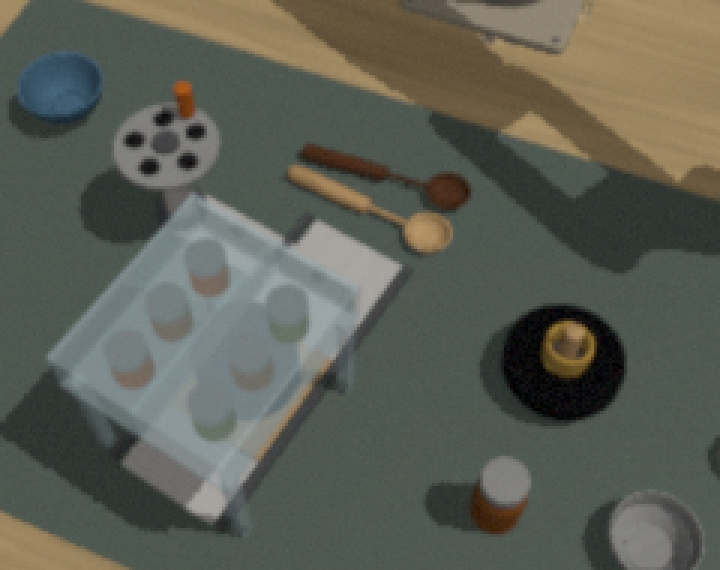

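View pics/d1.png

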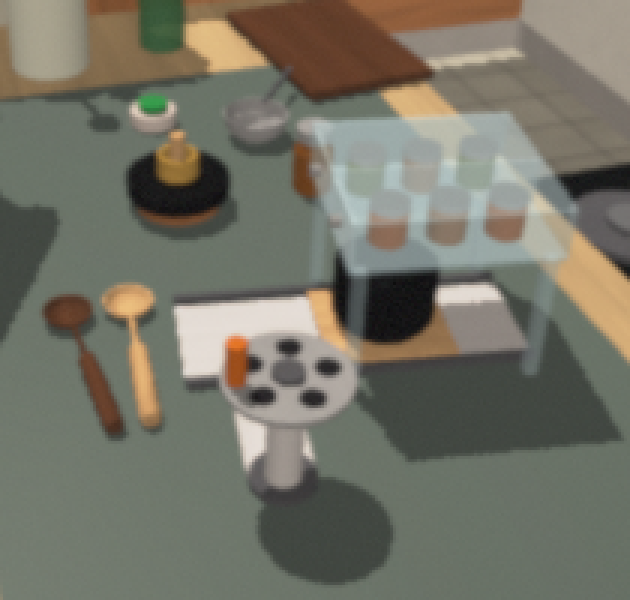

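```bash
python3 - <<'E'
from h import *
S=np.load("S.npy",allow_pickle=True).item();D=np.load("D.npy",allow_pickle=True).item()
def fit(c,box,f,z,name):
    x0,y0,x1,y1=box;h=cv2.cvtColor(c["pixels"],cv2.COLOR_BGR2HSV)[y0:y1,x0:x1].astype(int)
    m=f(h[...,0],h[...,1],h[...,2]).astype(np.uint8)
    n,l,s,ce=cv2.connectedComponentsWithStats(m);i=1+np.argmax(s[1:,4]);m=(l==i).astype(np.uint8)
    k=cv2.findContours(m,cv2.RETR_EXTERNAL,cv2.CHAIN_APPROX_NONE)[0];k=max(k,key=len)
    hl=cv2.convexHull(k)
    P=np.array([onz(c,u+x0,v+y0,z)[:2] for u,v in hl[:,0]])
    A=np.c_[2*P,np.ones(len(P))];r=np.linalg.lstsq(A,(P**2).sum(1),rcond=None)[0]
    e=cv2.fitEllipse(k)
    print(name,"px",np.round(np.array(e[0])+[x0,y0],1),"c",r[:2].round(4),"R",np.sqrt(r[2]+r[0]**2+r[1]**2).round(4),"hull res",np.std(np.linalg.norm(P-r[:2],axis=1)).round(4),m.sum())
grey=lambda h,s,v:(s<40)&(v>100)
for c,n,b in((S,"scene",(176,132,216,166)),(D,"side",(230,238,282,273))):
    fit(c,b,grey,.119,n+" wheel")
org=lambda h,s,v:(h<14)&(s>150)&(v>110)
for c,n,b in((S,"scene",(176,120,216,150)),(D,"side",(230,235,282,273))):
    fit(c,b,org,.150,n+" knob")
br=lambda h,s,v:(h>16)&(h<34)&(s>110)&(v>60)
for c,n,b in((S,"scene",(310,200,350,232)),(D,"side",(200,170,240,196))):
    fit(c,b,br,.068,n+" collar")
bl=lambda h,s,v:(v<45)
for c,n,b in((S,"scene",(298,194,356,246)),(D,"side",(198,172,242,206))):
    fit(c,b,bl,.040,n+" outer")
E
```

```text
scene wheel px [195.  148.4] c [ 0.4948 -0.2154] R 0.0552 hull res 0.0006 532
side wheel px [253.  256.3] c [ 0.4811 -0.2177] R 0.0772 hull res 0.0052 1229
scene knob px [201.1 131.4] c [ 0.4571 -0.2119] R 0.0192 hull res 0.0036 38
side knob px [238.5 250. ] c [ 0.4459 -0.223 ] R 0.0243 hull res 0.0027 90
scene collar px [329.1 215.8] c [0.5331 0.2298] R 0.0282 hull res 0.0024 237
side collar px [218.8 184.9] c [0.5205 0.2037] R 0.039 hull res 0.0049 167
scene outer px [326.9 220.6] c [0.5331 0.2293] R 0.0619 hull res 0.0018 972
side outer px [218.8 191.3] c [0.5211 0.2099] R 0.0635 hull res 0.0033 414
```

```bash
python3 - <<'E'
from h import *
S=np.load("S.npy",allow_pickle=True).item();D=np.load("D.npy",allow_pickle=True).item()
s=lambda a:(a[0]/3+140-.3,a[1]/3+100-.3)
d=lambda a:(a[0]/3+160-.3,a[1]/3+130-.3)
def T(n,a,b):
    p,r=tri([ray(S,*s(a)),ray(D,*d(b))]);print(n,p.round(4),np.round(r,4))
T("hub",(165,143),(289,372))
T("knobtop",(574,331),(179,137))
T("cranktop",(182,87),(237,341))
T("crankbase",(187,113),(237,382))
print("wheel",onz(D,*d((289,377)),.119))
c=[onz(S,*s(a),.19)[:2] for a in((195,197),(357,295),(218,455),(52,357))]
print(np.round(c,4));[print(np.linalg.norm(c[i]-c[i-3]).round(4),np.degrees(np.arctan2(*(c[i-3]-c[i])[::-1])).round(2)) for i in range(4)]
c=[onz(D,*d(a),.19)[:2] for a in((313,122),(508,113),(577,212),(347,222))]
print(np.round(c,4));[print(np.linalg.norm(c[i]-c[i-3]).round(4),np.degrees(np.arctan2(*(c[i-3]-c[i])[::-1])).round(2)) for i in range(4)]
a,b=[onz(S,*s(x),.008)[:2] for x in((408,268),(218,523))];print("tray",a,b,np.degrees(np.arctan2(*(b-a)[::-1])))
for n,p,z in(("bowl",(62,85),.045),("jar",(505,480),.085),("spoonA",(360,205),.01),("darkhandleend",(303,152),.01),("darkbowl",(448,190),.01),("lightbowl",(428,233),.01),("lightend",(290,173),.01)):print(n,onz(S,*s(p),z))
E
```

```text
hub [ 0.4957 -0.2161  0.1205] [0.0001 0.0001]
knobtop [0.5272 0.229  0.0889] [0.002 0.002]
cranktop [ 0.4523 -0.2135  0.1609] [0.0006 0.0006]
crankbase [ 0.4524 -0.2142  0.1203] [0.0009 0.0009]
wheel [ 0.49437125 -0.22018721  0.119     ]
[[ 0.5853 -0.1256]
 [ 0.6232  0.0488]
 [ 0.7986  0.0046]
 [ 0.7753 -0.1598]]
0.1785 77.74
0.1809 -14.15
0.166 -98.07
0.193 169.8
[[ 0.6139  0.0449]
 [ 0.8071  0.0077]
 [ 0.7738 -0.1698]
 [ 0.5777 -0.1268]]
0.1968 -10.9
0.1806 -100.63
0.2007 167.63
0.1754 78.11
tray [0.47216639 0.04618103] [ 0.80130756 -0.01578778] -10.662505272236997
bowl [ 0.41702949 -0.40558623  0.045     ]
jar [0.68860234 0.21661724 0.085     ]
spoonA [ 0.41725826 -0.0321796   0.01      ]
darkhandleend [ 0.37391256 -0.12092811  0.01      ]
darkbowl [0.36017027 0.05066925 0.01      ]
lightbowl [0.42301817 0.05040468 0.01      ]
lightend [ 0.40703615 -0.12218601  0.01      ]
```

>>> {"api": "arm_command", "payload": {"motion": [{"turn": [0, 0, 0.236]}, {"turn": [0, 0, 0.236]}, {"turn": [0, 0, 0.236]}, {"turn": [0, 0, 0.236]}, {"turn": [0, 0, 0.236]}], "gripper": 100}}

```text
invalid input at $.motion[0]: expected keys slide, turn
```

>>> {"api": "arm_command", "payload": {"motion": [{"turn": [0, 0, 0.236]}, {"turn": [0, 0, 0.236]}, {"turn": [0, 0, 0.236]}, {"turn": [0, 0, 0.236]}, {"turn": [0, 0, 0.236]}]}}

```text
invalid input at $.motion[0]: expected keys slide, turn
```

>>> {"api": "arm_command", "payload": {"motion": [{"slide": [0, 0, 0], "turn": [0, 0, 0.236]}, {"slide": [0, 0, 0], "turn": [0, 0, 0.236]}, {"slide": [0, 0, 0], "turn": [0, 0, 0.236]}, {"slide": [0, 0, 0], "turn": [0, 0, 0.236]}, {"slide": [0, 0, 0], "turn": [0, 0, 0.236]}], "gripper": 100}}

```text
t: 0.67
tool_pos: [0.2291, 0.5545, 0.4045]
orientation: [3.009, 0.903, -0.0]
force: [-0.5, -0.1, -0.3]
opening: 0.0933
```

>>> {"api": "arm_command", "payload": {"motion": [{"slide": [0, 0, 0], "turn": [0, 0, 0.236]}, {"slide": [0, 0, 0], "turn": [0, 0, 0.236]}, {"slide": [0, 0, 0], "turn": [0, 0, 0.236]}, {"slide": [0, 0, 0], "turn": [0, 0, 0.236]}, {"slide": [0, 0, 0], "turn": [0, 0, 0.236]}]}}

```text
t: 1.08
tool_pos: [0.2291, 0.5545, 0.4045]
orientation: [3.141, -0.011, -0.0]
force: [-0.5, 0.6, 0.2]
opening: 0.0929
```

>>> {"api": "arm_command", "payload": {"motion": [{"slide": [0.07, 0.075, 0], "turn": [0, 0, 0]}, {"slide": [0.07, 0.075, 0], "turn": [0, 0, 0]}, {"slide": [0.07, 0.075, 0], "turn": [0, 0, 0]}, {"slide": [0.07, 0.075, 0], "turn": [0, 0, 0]}, {"slide": [0.07, 0.075, 0], "turn": [0, 0, 0]}]}}

```text
t: 1.5
tool_pos: [0.3697, 0.4029, 0.4047]
orientation: [-3.142, 0.001, -0.0]
force: [1.1, -0.4, -0.3]
opening: 0.0927
```

>>> {"api": "arm_command", "payload": {"motion": [{"slide": [0.07, 0.075, 0], "turn": [0, 0, 0]}, {"slide": [0.07, 0.075, 0], "turn": [0, 0, 0]}, {"slide": [0.07, 0.075, 0], "turn": [0, 0, 0]}, {"slide": [0.07, 0.075, 0], "turn": [0, 0, 0]}, {"slide": [0.07, 0.075, 0], "turn": [0, 0, 0]}]}}

```text
t: 1.92
tool_pos: [0.5098, 0.2525, 0.4048]
orientation: [-3.141, 0.002, -0.0]
force: [0.3, 0.3, 0.3]
opening: 0.0931
```

```bash
python3 - <<'E'
from h import *
c=robot.read_camera("wrist");cv2.imwrite("pics/w1.png",c["pixels"]);np.save("W1.npy",c,allow_pickle=True)
s=robot.read_state();print(s["tool_pos"].round(4) if hasattr(s["tool_pos"],"round") else s["tool_pos"],np.round(c["T"],3).tolist())
print("expected lid px",proj(c,(.529,.229,.08),True))
E
```

```text
[0.5138 0.2473 0.4046] [[1.0, -0.002, 0.0, 0.51], [-0.001, -0.969, -0.247, 0.32], [0.001, 0.247, -0.969, 0.384], [0.0, 0.0, 0.0, 1.0]]
expected lid px [273.5264321  201.08344967]
```

View pics/w1.png

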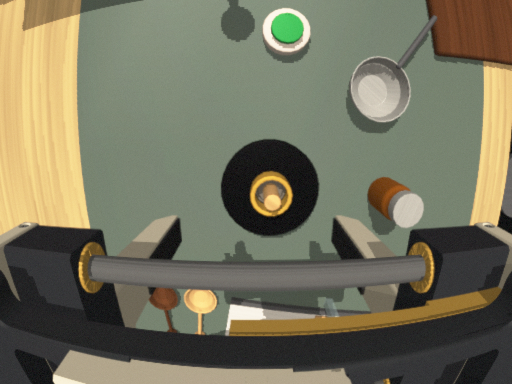

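```bash
cat >> h.py <<'E'
def fitc(c,box,f,z,name,fish=True,hull=True):
    x0,y0,x1,y1=box;h=cv2.cvtColor(c["pixels"],cv2.COLOR_BGR2HSV)[y0:y1,x0:x1].astype(int)
    m=f(h[...,0],h[...,1],h[...,2]).astype(np.uint8)
    n,l,s,ce=cv2.connectedComponentsWithStats(m);i=1+np.argmax(s[1:,4]);m=(l==i).astype(np.uint8)
    k=max(cv2.findContours(m,cv2.RETR_EXTERNAL,cv2.CHAIN_APPROX_NONE)[0],key=len)
    if hull:k=cv2.convexHull(k)
    P=np.array([onz(c,u+x0,v+y0,z,fish)[:2] for u,v in k[:,0]])
    A=np.c_[2*P,np.ones(len(P))];r=np.linalg.lstsq(A,(P**2).sum(1),rcond=None)[0]
    print(name,"px",(k[:,0].mean(0)+[x0,y0]).round(1),"c",r[:2].round(4),"R",np.sqrt(r[2]+r[0]**2+r[1]**2).round(4),"res",np.std(np.linalg.norm(P-r[:2],axis=1)).round(4),m.sum())
    return r[:2]
brass=lambda h,s,v:(h>14)&(h<34)&(s>110)&(v>60)
E
python3 - <<'E'
from h import *
c=np.load("W1.npy",allow_pickle=True).item()
fitc(c,(215,130,330,245),lambda h,s,v:v<45,.040,"outer")
fitc(c,(240,160,305,225),brass,.068,"collar")
fitc(c,(255,190,285,215),lambda h,s,v:(v>140)&(s<150),.092,"knob")
fitc(c,(340,170,430,230),lambda h,s,v:(s<40)&(v>100),.085,"jar")
print(onz(c,287,28,.03,True), onz(c,380,90,.034,True),onz(c,201,300,.01,True),onz(c,164,298,.01,True))
save("pics/w1c.png",c["pixels"],215,130,330,245,5)
E
```

```text
outer px [267.9 191.5] c [0.5266 0.2318] R 0.0587 res 0.0005 5605
collar px [270.9 192.4] c [0.5262 0.2335] R 0.0253 res 0.0009 1345
knob px [271.1 202.5] c [0.5272 0.2353] R 0.0116 res 0.0008 314
jar px [395.8 204.8] c [0.6616 0.2362] R 0.0607 res 0.0084 3365
[0.54742596 0.42688361 0.03      ] [0.66301379 0.35599691 0.034     ] [0.42563939 0.04882304 0.01      ] [0.36587382 0.04841991 0.01      ]
```

View pics/w1c.png

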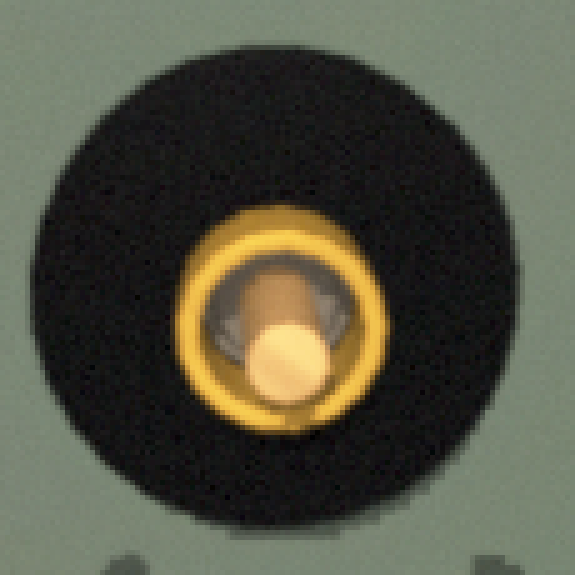

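```bash
python3 - <<'E'
from h import *
s=robot.read_state();print(s["t"],np.round(s["tool_pos"],4),np.round(s["dq"],3),np.round(s["orientation"],4))
c=robot.read_camera("wrist");s=robot.read_state();print(s["t"],np.round(s["tool_pos"],4),np.round(c["T"][:3,3],4))
np.save("W1.npy",c,allow_pickle=True)
fitc(c,(215,130,330,245),lambda h,s,v:v<45,.040,"outer")
fitc(c,(240,160,305,225),brass,.068,"collar")
save("pics/w1d.png",c["pixels"],215,130,330,245,5)
E
```

```text
1.9667 [0.5138 0.2473 0.4046] [ 0.078 -0.017  0.025  0.009 -0.     0.148] [ 3.1383 -0.0083  0.0043]
2.0167 [0.5119 0.2498 0.4045] [0.5146 0.3148 0.3836]
outer px [266.7 181.4] c [0.5268 0.2317] R 0.0587 res 0.0004 5693
collar px [267.2 186.8] c [0.5265 0.2333] R 0.0252 res 0.0009 1335
```

View pics/w1d.png

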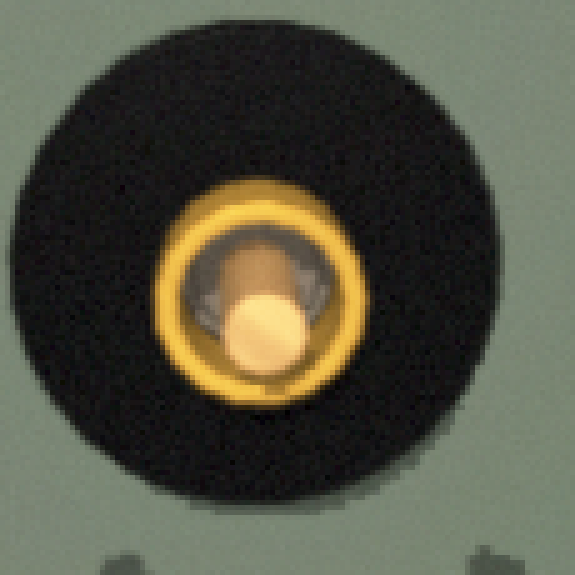

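>>> {"api": "arm_command", "payload": {"motion": [{"slide": [-0.012, 0.1, 0], "turn": [0, 0, 0]}, {"slide": [-0.012, 0.1, 0], "turn": [0, 0, 0]}, {"slide": [-0.012, 0.1, 0], "turn": [0, 0, 0]}, {"slide": [-0.012, 0.1, 0], "turn": [0, 0, 0]}, {"slide": [-0.012, 0.1, 0], "turn": [0, 0, 0]}]}}

```text
t: 2.43
tool_pos: [0.4838, 0.0533, 0.4046]
orientation: [-3.141, 0.0, -0.0]
force: [0.6, 0.3, 0.2]
opening: 0.0928
```

>>> {"api": "arm_command", "payload": {"motion": [{"slide": [-0.012, 0.1, 0], "turn": [0, 0, 0]}, {"slide": [-0.012, 0.1, 0], "turn": [0, 0, 0]}, {"slide": [-0.012, 0.1, 0], "turn": [0, 0, 0]}, {"slide": [-0.012, 0.1, 0], "turn": [0, 0, 0]}, {"slide": [-0.012, 0.1, 0], "turn": [0, 0, 0]}]}}

```text
t: 2.85
tool_pos: [0.4597, -0.1469, 0.4049]
orientation: [-3.142, 0.001, -0.001]
force: [0.4, 1.3, -0.4]
opening: 0.0928
```

>>> {"api": "arm_command", "payload": {"motion": [{"slide": [-0.01, 0.08, 0], "turn": [0, 0, 0]}, {"slide": [-0.008, 0.06, 0], "turn": [0, 0, 0]}, {"slide": [-0.0035, 0.031, 0], "turn": [0, 0, 0]}, {"slide": [0, 0, 0], "turn": [0, 0, 0]}, {"slide": [0, 0, 0], "turn": [0, 0, 0]}]}}

```text
t: 3.27
tool_pos: [0.4518, -0.2137, 0.4046]
orientation: [-3.141, 0.003, 0.0]
force: [-0.1, -0.1, -0.4]
opening: 0.0926
```

```bash
python3 - <<'E'
from h import *
c=robot.read_camera("wrist");cv2.imwrite("pics/w2.png",c["pixels"]);np.save("W2.npy",c,allow_pickle=True)
s=robot.read_state();print(np.round(s["tool_pos"],4),np.round(s["orientation"],4),np.round(s["q"],3))
print("knob top",proj(c,(.4525,-.214,.161),True),"wheel",proj(c,(.4955,-.216,.119),True))
E
```

```text
[ 0.452  -0.2131  0.4046] [-3.1408e+00  1.2000e-03  2.0000e-04] [-5.430e-01 -1.430e-01  1.761e+00  1.000e-03  1.524e+00 -5.430e-01]
knob top [256.39845473 202.76121766] wheel [302.63784963 191.41507205]
```

View pics/w2.png

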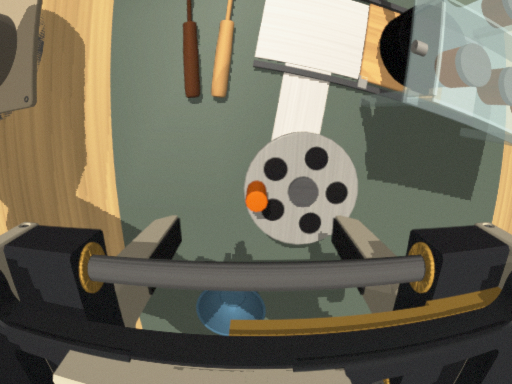

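```bash
python3 - <<'E'
from h import *
c=np.load("W2.npy",allow_pickle=True).item()
fitc(c,(235,132,370,250),lambda h,s,v:(s<40)&(v>90),.119,"wheel")
fitc(c,(240,190,275,215),lambda h,s,v:(h<14)&(s>190)&(v>215),.161,"knobtop")
print(onz(c,302.5,190.5,.121,True),onz(c,257,201,.161,True))
# tray edges direction
for a,b in (((302,77),(274,139)),((328,83),(318,134)),((255,63),(361,79))): 
    p,q=onz(c,*a,.01,True),onz(c,*b,.01,True);print(np.degrees(np.arctan2(*(q-p)[1::-1])))
E
```

```text
wheel px [324.7 182.9] c [ 0.4908 -0.214 ] R 0.0793 res 0.0043 11347
knobtop px [256.3 202.3] c [ 0.4522 -0.2124] R 0.008 res 0.0002 216
[ 0.49501256 -0.21460032  0.121     ] [ 0.45297335 -0.21256142  0.161     ]
-113.80615610060757
-100.52950569361103
-6.238842719379879
```

>>> {"api": "arm_command", "payload": {"motion": [{"slide": [0, 0, 0.07], "turn": [0, 0, 0]}, {"slide": [0, 0, 0.07], "turn": [0, 0, 0]}, {"slide": [0, 0, 0.05], "turn": [0, 0, 0]}, {"slide": [0, 0, 0.024], "turn": [0, 0, 0]}, {"slide": [0, 0, 0.01], "turn": [0, 0, 0]}]}}

```text
t: 3.73
tool_pos: [0.4515, -0.2124, 0.3132]
orientation: [-3.14, -0.001, 0.004]
force: [-0.8, -0.2, -0.0]
opening: 0.0932
```

>>> {"api": "arm_command", "payload": {"motion": [{"slide": [0, 0, 0], "turn": [0, 0, 0]}, {"slide": [0, 0, 0], "turn": [0, 0, 0]}, {"slide": [0, 0, 0], "turn": [0, 0, 0]}, {"slide": [0, 0, 0], "turn": [0, 0, 0]}, {"slide": [0, 0, 0], "turn": [0, 0, 0]}], "gripper": 0, "grip_force": 15}}

```text
t: 4.15
tool_pos: [0.4521, -0.2143, 0.3163]
orientation: [3.141, -0.002, 0.003]
force: [-0.5, 0.2, -1.0]
opening: 0.0641
```

>>> {"api": "arm_command", "payload": {"motion": [{"slide": [0, 0, 0], "turn": [0, 0, 0]}, {"slide": [0, 0, 0], "turn": [0, 0, 0]}, {"slide": [0, 0, 0], "turn": [0, 0, 0]}, {"slide": [0, 0, 0], "turn": [0, 0, 0]}, {"slide": [0, 0, 0], "turn": [0, 0, 0]}]}}

```text
t: 4.57
tool_pos: [0.4517, -0.2141, 0.3151]
orientation: [-3.142, 0.002, 0.0]
force: [0.1, 0.2, -0.0]
opening: 0.031
```

>>> {"api": "arm_command", "payload": {"motion": [{"slide": [0, 0, 0], "turn": [0, 0, 0]}, {"slide": [0, 0, 0], "turn": [0, 0, 0]}, {"slide": [0, 0, 0], "turn": [0, 0, 0]}, {"slide": [0, 0, 0], "turn": [0, 0, 0]}, {"slide": [0, 0, 0], "turn": [0, 0, 0]}]}}

```text
t: 4.98
tool_pos: [0.4518, -0.2141, 0.3151]
orientation: [3.142, -0.002, 0.0]
force: [1.5, 0.4, -0.8]
opening: 0.0175
```

```bash
python3 - <<'E'
from h import *
# commanded circle: centre rel. to knob
c=np.array([.4952,-.2150]);a0=np.radians(177.5);R=.043
st=np.radians(363/35)
p=c+R*np.array([np.cos(a0),np.sin(a0)])
for i in range(1,41):
    a=a0+i*st;q=c+R*np.array([np.cos(a),np.sin(a)]);d=q-p;p=q
    print(i,[round(d[0]/.4,4),round(-d[1]/.4,4)],q.round(4),end="\n" if i%5==0 else " ")
    if i%5==0:print()
E
```

```text
1 [np.float64(0.0009), np.float64(0.0194)] [ 0.4526 -0.2209] 2 [np.float64(0.0044), np.float64(0.0189)] [ 0.4544 -0.2285] 3 [np.float64(0.0077), np.float64(0.0178)] [ 0.4575 -0.2356] 4 [np.float64(0.0108), np.float64(0.0161)] [ 0.4618 -0.2421] 5 [np.float64(0.0135), np.float64(0.0139)] [ 0.4672 -0.2476]

6 [np.float64(0.0158), np.float64(0.0113)] [ 0.4735 -0.2521] 7 [np.float64(0.0176), np.float64(0.0082)] [ 0.4806 -0.2554] 8 [np.float64(0.0188), np.float64(0.0049)] [ 0.4881 -0.2574] 9 [np.float64(0.0194), np.float64(0.0015)] [ 0.4958 -0.258 ] 10 [np.float64(0.0193), np.float64(-0.002)] [ 0.5036 -0.2572]

11 [np.float64(0.0186), np.float64(-0.0055)] [ 0.511 -0.255] 12 [np.float64(0.0173), np.float64(-0.0088)] [ 0.518  -0.2515] 13 [np.float64(0.0155), np.float64(-0.0117)] [ 0.5242 -0.2468] 14 [np.float64(0.0131), np.float64(-0.0143)] [ 0.5294 -0.2411] 15 [np.float64(0.0103), np.float64(-0.0165)] [ 0.5335 -0.2345]

16 [np.float64(0.0072), np.float64(-0.0181)] [ 0.5364 -0.2273] 17 [np.float64(0.0038), np.float64(-0.0191)] [ 0.5379 -0.2196] 18 [np.float64(0.0003), np.float64(-0.0194)] [ 
[... 704 characters left out ...]
748 -0.1771] 30 [np.float64(-0.0162), np.float64(0.0107)] [ 0.4683 -0.1814]

31 [np.float64(-0.014), np.float64(0.0135)] [ 0.4627 -0.1868] 32 [np.float64(-0.0114), np.float64(0.0158)] [ 0.4582 -0.1931] 33 [np.float64(-0.0083), np.float64(0.0176)] [ 0.4549 -0.2001] 34 [np.float64(-0.005), np.float64(0.0188)] [ 0.4528 -0.2076] 35 [np.float64(-0.0016), np.float64(0.0194)] [ 0.4522 -0.2154]

36 [np.float64(0.0019), np.float64(0.0193)] [ 0.453  -0.2231] 37 [np.float64(0.0054), np.float64(0.0187)] [ 0.4551 -0.2306] 38 [np.float64(0.0086), np.float64(0.0174)] [ 0.4586 -0.2375] 39 [np.float64(0.0116), np.float64(0.0156)] [ 0.4632 -0.2438] 40 [np.float64(0.0143), np.float64(0.0132)] [ 0.4689 -0.249 ]
```

>>> {"api": "arm_command", "payload": {"motion": [{"slide": [0.001, 0.0194, 0], "turn": [0, 0, 0]}, {"slide": [0.0044, 0.0189, 0], "turn": [0, 0, 0]}, {"slide": [0.0077, 0.0178, 0], "turn": [0, 0, 0]}, {"slide": [0.0108, 0.0161, 0], "turn": [0, 0, 0]}, {"slide": [0.0135, 0.0139, 0], "turn": [0, 0, 0]}]}}

```text
t: 5.4
tool_pos: [0.4662, -0.2485, 0.315]
orientation: [-3.14, 0.002, 0.004]
force: [-4.6, 4.7, 4.9]
opening: 0.0176
```

>>> {"api": "arm_command", "payload": {"motion": [{"slide": [0.0158, 0.0113, 0], "turn": [0, 0, 0]}, {"slide": [0.0176, 0.0082, 0], "turn": [0, 0, 0]}, {"slide": [0.0188, 0.0049, 0], "turn": [0, 0, 0]}, {"slide": [0.0194, 0.0015, 0], "turn": [0, 0, 0]}, {"slide": [0.0193, -0.002, 0], "turn": [0, 0, 0]}]}}

```text
t: 5.82
tool_pos: [0.5025, -0.2587, 0.315]
orientation: [3.141, -0.002, -0.005]
force: [-7.6, 0.8, 4.4]
opening: 0.0177
```

```bash
python3 - <<'E'
from h import *
c=robot.read_camera("side");save("pics/d2.png",c["pixels"],160,130,370,330,3)
s=robot.read_state();print(np.round(s["tool_pos"],4),np.round(s["force"],1),s["opening"])
E
```

```text
[ 0.5035 -0.2584  0.3151] [-1.9 -0.1  0.7] 0.017816439004821487
```

View pics/d2.png

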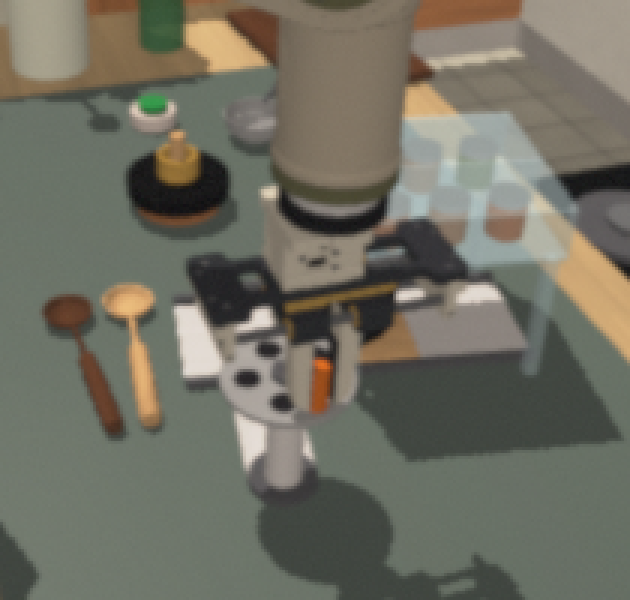

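>>> {"api": "arm_command", "payload": {"motion": [{"slide": [0.0186, -0.0055, 0], "turn": [0, 0, 0]}, {"slide": [0.0173, -0.0088, 0], "turn": [0, 0, 0]}, {"slide": [0.0155, -0.0117, 0], "turn": [0, 0, 0]}, {"slide": [0.0131, -0.0143, 0], "turn": [0, 0, 0]}, {"slide": [0.0103, -0.0165, 0], "turn": [0, 0, 0]}]}}

```text
t: 6.28
tool_pos: [0.5327, -0.2365, 0.3151]
orientation: [3.139, -0.003, -0.002]
force: [-4.1, -5.6, 0.4]
opening: 0.0175
```

>>> {"api": "arm_command", "payload": {"motion": [{"slide": [0.0072, -0.0181, 0], "turn": [0, 0, 0]}, {"slide": [0.0038, -0.0191, 0], "turn": [0, 0, 0]}, {"slide": [0.0003, -0.0194, 0], "turn": [0, 0, 0]}, {"slide": [-0.0032, -0.0192, 0], "turn": [0, 0, 0]}, {"slide": [-0.0066, -0.0183, 0], "turn": [0, 0, 0]}]}}

```text
t: 6.7
tool_pos: [0.5338, -0.1985, 0.3152]
orientation: [3.139, -0.002, 0.002]
force: [2.3, -6.8, -3.2]
opening: 0.0175
```

>>> {"api": "arm_command", "payload": {"motion": [{"slide": [-0.0097, -0.0168, 0], "turn": [0, 0, 0]}, {"slide": [-0.0126, -0.0148, 0], "turn": [0, 0, 0]}, {"slide": [-0.0151, -0.0123, 0], "turn": [0, 0, 0]}, {"slide": [-0.017, -0.0094, 0], "turn": [0, 0, 0]}, {"slide": [-0.0184, -0.0061, 0], "turn": [0, 0, 0]}]}}

```text
t: 7.12
tool_pos: [0.5047, -0.1743, 0.3152]
orientation: [3.14, -0.001, 0.004]
force: [6.2, -4.5, -4.5]
opening: 0.0176
```

>>> {"api": "arm_command", "payload": {"motion": [{"slide": [-0.0192, -0.0027, 0], "turn": [0, 0, 0]}, {"slide": [-0.0194, 0.0008, 0], "turn": [0, 0, 0]}, {"slide": [-0.019, 0.0043, 0], "turn": [0, 0, 0]}, {"slide": [-0.0179, 0.0076, 0], "turn": [0, 0, 0]}, {"slide": [-0.0162, 0.0107, 0], "turn": [0, 0, 0]}]}}

```text
t: 7.53
tool_pos: [0.4681, -0.1821, 0.3152]
orientation: [-3.141, 0.001, -0.005]
force: [8.6, -0.5, -4.8]
opening: 0.0179
```

>>> {"api": "arm_command", "payload": {"motion": [{"slide": [-0.014, 0.0135, 0], "turn": [0, 0, 0]}, {"slide": [-0.0114, 0.0158, 0], "turn": [0, 0, 0]}, {"slide": [-0.0083, 0.0176, 0], "turn": [0, 0, 0]}, {"slide": [-0.005, 0.0188, 0], "turn": [0, 0, 0]}, {"slide": [-0.0016, 0.0194, 0], "turn": [0, 0, 0]}]}}

```text
t: 7.95
tool_pos: [0.4516, -0.2157, 0.3151]
orientation: [-3.139, 0.001, -0.001]
force: [2.5, 7.8, 1.1]
opening: 0.0177
```

>>> {"api": "arm_command", "payload": {"motion": [{"slide": [0, 0.004, 0], "turn": [0, 0, 0]}, {"slide": [0, 0.003, 0], "turn": [0, 0, 0]}, {"slide": [0, 0, 0], "turn": [0, 0, 0]}, {"slide": [0, 0, 0], "turn": [0, 0, 0]}, {"slide": [0, 0, 0], "turn": [0, 0, 0]}]}}

```text
t: 8.37
tool_pos: [0.4517, -0.218, 0.3151]
orientation: [-3.139, 0.001, 0.0]
force: [0.7, 7.2, 3.5]
opening: 0.0176
```

```bash
python3 - <<'E'
from h import *
c=robot.read_camera("side");save("pics/d3.png",c["pixels"],160,130,370,330,3)
S=robot.read_camera("scene");save("pics/s3.png",S["pixels"],140,100,380,290,3)
s=robot.read_state();print(np.round(s["tool_pos"],4),np.round(s["force"],1),s["opening"])
E
```

```text
[ 0.4517 -0.218   0.315 ] [-0.   7.4  3.1] 0.017993270929477025
```

View pics/d3.png

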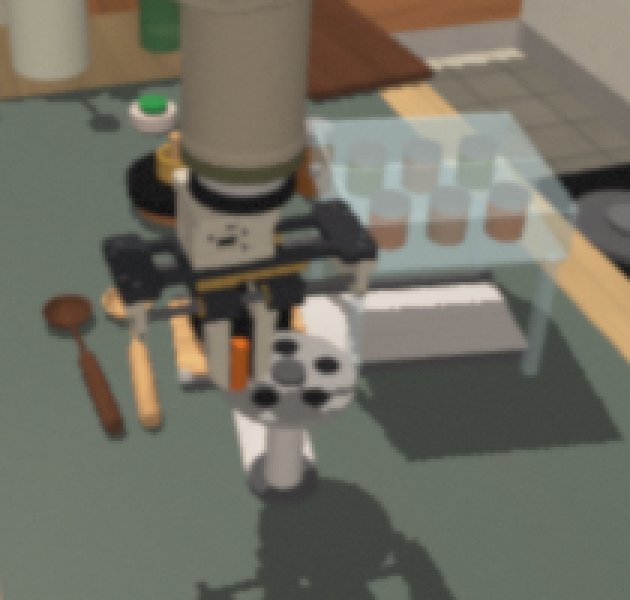

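View pics/s3.png

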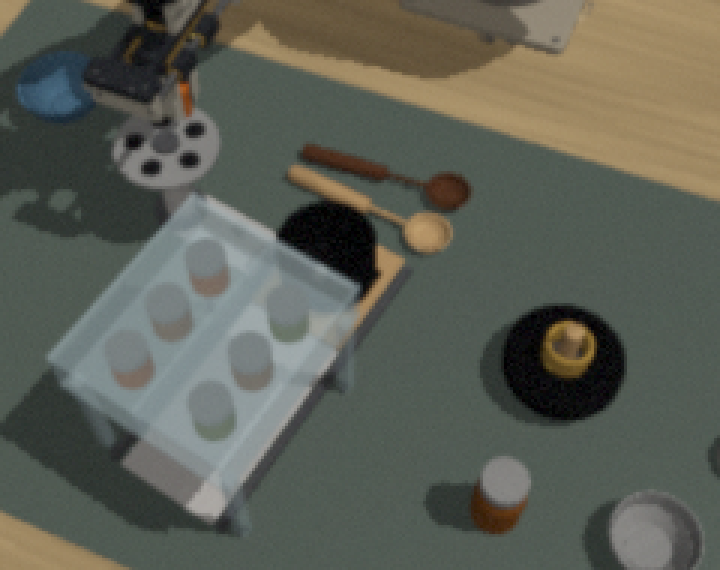

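>>> {"api": "arm_command", "payload": {"motion": [{"slide": [0.0005, 0.006, 0], "turn": [0, 0, 0]}, {"slide": [0.0005, 0.006, 0], "turn": [0, 0, 0]}, {"slide": [0.001, 0.006, 0], "turn": [0, 0, 0]}, {"slide": [0, 0, 0], "turn": [0, 0, 0]}, {"slide": [0, 0, 0], "turn": [0, 0, 0]}]}}

```text
t: 8.88
tool_pos: [0.4522, -0.2238, 0.3147]
orientation: [-3.135, -0.0, 0.003]
force: [-3.6, 18.3, 7.9]
opening: 0.0179
```

>>> {"api": "arm_command", "payload": {"motion": [{"slide": [0, 0.005, 0], "turn": [0, 0, 0]}, {"slide": [0, 0.005, 0], "turn": [0, 0, 0]}, {"slide": [0, 0, 0], "turn": [0, 0, 0]}, {"slide": [0, 0, 0], "turn": [0, 0, 0]}, {"slide": [0, 0, 0], "turn": [0, 0, 0]}]}}

```text
t: 9.3
tool_pos: [0.452, -0.2309, 0.3148]
orientation: [3.14, -0.002, -0.002]
force: [-2.3, -5.4, -3.6]
opening: 0.005
```

```bash
python3 - <<'E'
from h import *
c=robot.read_camera("side");save("pics/d4.png",c["pixels"],160,130,370,330,3)
S=robot.read_camera("scene");save("pics/s4.png",S["pixels"],170,110,290,200,6)
s=robot.read_state();print(np.round(s["tool_pos"],4),np.round(s["force"],1),s["opening"])
a=cv2.imread("pics/s3.png");b=cv2.resize(S["pixels"][100:290,140:380],None,fx=3,fy=3,interpolation=0)
print("changed px in pot area",(np.abs(a.astype(int)-b).max(2)[180:300,260:420]>40).sum()/9)
E
```

```text
[ 0.4521 -0.2311  0.315 ] [-0.6 -5.4 -4.1] 0.0007718827998635475
changed px in pot area 0.0
```

View pics/s4.png

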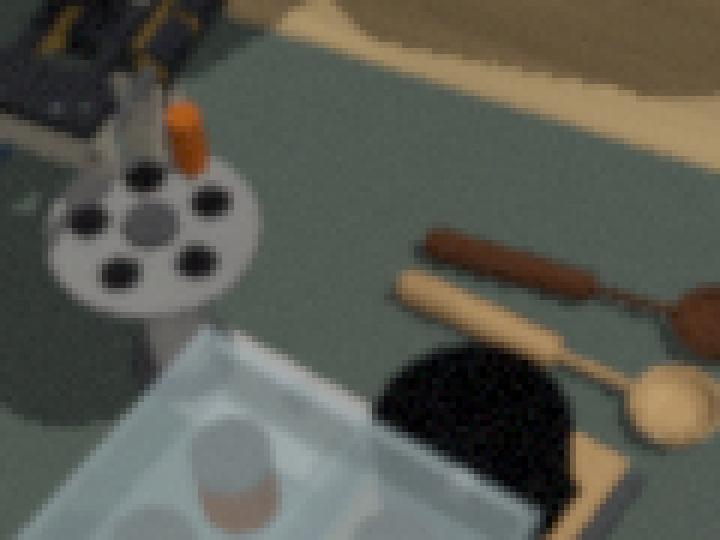

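View pics/d4.png

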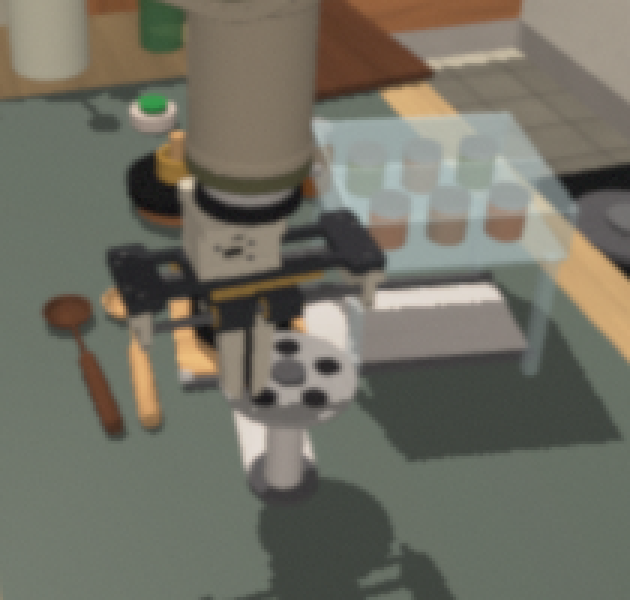

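>>> {"api": "arm_command", "payload": {"motion": [{"slide": [0, 0.02, 0], "turn": [0, 0, 0]}, {"slide": [0, 0.04, 0], "turn": [0, 0, 0]}, {"slide": [0, 0.04, 0], "turn": [0, 0, 0]}, {"slide": [0, 0, -0.08], "turn": [0, 0, 0]}, {"slide": [0, 0, -0.08], "turn": [0, 0, 0]}]}}

```text
t: 9.82
tool_pos: [0.4515, -0.2715, 0.3776]
orientation: [-3.139, 0.004, 0.006]
force: [-0.2, 0.3, 0.2]
opening: 0.0004
```

>>> {"api": "arm_command", "payload": {"motion": [{"slide": [0, 0, -0.08], "turn": [0, 0, 0]}, {"slide": [0, -0.04, -0.02], "turn": [0, 0, 0]}, {"slide": [0, 0, 0], "turn": [0, 0, 0]}, {"slide": [0, 0, 0], "turn": [0, 0, 0]}, {"slide": [0, 0, 0], "turn": [0, 0, 0]}], "gripper": 100}}

```text
t: 10.23
tool_pos: [0.4522, -0.2548, 0.4178]
orientation: [-3.141, 0.002, 0.002]
force: [0.4, 0.1, -0.0]
opening: 0.0293
```

```bash
python3 - <<'E'
from h import *
c=robot.read_camera("wrist");cv2.imwrite("pics/w5.png",c["pixels"]);np.save("W5.npy",c,allow_pickle=True)
s=robot.read_state();print(np.round(s["tool_pos"],4),np.round(s["force"],1),s["opening"])
fitc(c,(200,120,330,230),lambda h,s,v:(h<14)&(s>190)&(v>215),.161,"knobtop")
E
```

```text
[ 0.4521 -0.2547  0.4174] [ 0.6  0.1 -0.1] 0.03341098793712554
knobtop px [258.6 154.6] c [ 0.4525 -0.2142] R 0.0079 res 0.0001 23
```

View pics/w5.png

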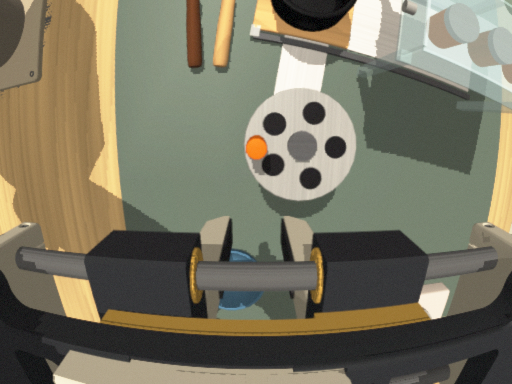

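```bash
python3 - <<'E'
from h import *
c=np.load("W5.npy",allow_pickle=True).item()
k=onz(c,257,148,.161,True);h=onz(c,301.5,146,.121,True);print(k,h,np.degrees(np.arctan2(*(k-h)[1::-1])))
W=np.load("W2.npy",allow_pickle=True).item()
k=onz(W,257,201.3,.161,True);h=onz(W,302.5,190.7,.121,True);print(k,h,np.degrees(np.arctan2(*(k-h)[1::-1])))
for n,w,b in(("old",W,(240,180,275,215)),("new",c,(240,135,275,165))):
    fitc(w,b,lambda h,s,v:(h<15)&(s>150)&(v>190),.161,n)
    x0,y0,x1,y1=b;print(c["pixels"][148,257],W["pixels"][201,257])
E
```

```text
[ 0.45310662 -0.2137227   0.161     ] [ 0.49491181 -0.21607585  0.121     ] 176.77830767924777
[ 0.45297296 -0.21280631  0.161     ] [ 0.49501959 -0.21479069  0.121     ] 177.29795014416692
old px [256.1 200.9] c [ 0.4522 -0.2125] R 0.0083 res 0.0001 347
[ 27 140 251] [ 22 118 240]
new px [256.  147.5] c [ 0.4522 -0.2137] R 0.0086 res 0.0002 176
[ 27 140 251] [ 22 118 240]
```

>>> {"api": "arm_command", "payload": {"motion": [{"slide": [0, -0.09, 0], "turn": [0, 0, 0]}, {"slide": [0, -0.06, 0], "turn": [0, 0, 0]}, {"slide": [0, -0.03, 0], "turn": [0, 0, 0]}, {"slide": [0, 0, 0], "turn": [0, 0, 0]}, {"slide": [0, 0, 0], "turn": [0, 0, 0]}], "gripper": 0}}

```text
t: 10.7
tool_pos: [0.4525, -0.1824, 0.4184]
orientation: [3.141, 0.001, -0.002]
force: [0.3, -0.1, -0.1]
opening: 0.009
```

>>> {"api": "arm_command", "payload": {"motion": [{"slide": [0, 0, 0.07], "turn": [0, 0, 0]}, {"slide": [0, 0, 0.08], "turn": [0, 0, 0]}, {"slide": [0, 0, 0.06], "turn": [0, 0, 0]}, {"slide": [0, 0, 0.035], "turn": [0, 0, 0]}, {"slide": [0, 0, 0.01], "turn": [0, 0, 0]}]}}

```text
t: 11.12
tool_pos: [0.4512, -0.1829, 0.3133]
orientation: [-3.139, 0.003, 0.008]
force: [-0.4, 0.2, -0.7]
opening: 0.0005
```

>>> {"api": "arm_command", "payload": {"motion": [{"slide": [0, 0.01, 0], "turn": [0, 0, 0]}, {"slide": [0, 0.01, 0], "turn": [0, 0, 0]}, {"slide": [0, 0.006, 0], "turn": [0, 0, 0]}, {"slide": [0, 0.004, 0], "turn": [0, 0, 0]}, {"slide": [0, 0, 0], "turn": [0, 0, 0]}]}}

```text
t: 11.53
tool_pos: [0.4529, -0.195, 0.3184]
orientation: [3.14, -0.002, 0.003]
force: [0.2, -0.4, 0.3]
opening: 0.0005
```

>>> {"api": "arm_command", "payload": {"motion": [{"slide": [0, 0.005, 0], "turn": [0, 0, 0]}, {"slide": [0, 0.005, 0], "turn": [0, 0, 0]}, {"slide": [0, 0.003, 0], "turn": [0, 0, 0]}, {"slide": [0, 0, 0], "turn": [0, 0, 0]}, {"slide": [0, 0, 0], "turn": [0, 0, 0]}]}}

```text
t: 11.95
tool_pos: [0.4527, -0.1987, 0.3178]
orientation: [-3.14, 0.001, -0.001]
force: [0.1, 7.0, 6.0]
opening: 0.0006
```

>>> {"api": "arm_command", "payload": {"motion": [{"slide": [0, 0.004, 0], "turn": [0, 0, 0]}, {"slide": [0, 0.004, 0], "turn": [0, 0, 0]}, {"slide": [0, 0.002, 0], "turn": [0, 0, 0]}, {"slide": [0, 0, 0], "turn": [0, 0, 0]}, {"slide": [0, 0, 0], "turn": [0, 0, 0]}]}}

```text
t: 12.37
tool_pos: [0.4528, -0.2004, 0.3177]
orientation: [-3.134, -0.001, 0.0]
force: [-3.6, 22.9, 13.7]
opening: 0.0002
```

>>> {"api": "arm_command", "payload": {"motion": [{"slide": [0, 0.004, 0], "turn": [0, 0, 0]}, {"slide": [0, 0.004, 0], "turn": [0, 0, 0]}, {"slide": [0, 0.002, 0], "turn": [0, 0, 0]}, {"slide": [0, 0, 0], "turn": [0, 0, 0]}, {"slide": [0, 0, 0], "turn": [0, 0, 0]}]}}

```text
t: 12.78
tool_pos: [0.4529, -0.2021, 0.3177]
orientation: [-3.128, -0.003, 0.002]
force: [-5.0, 39.7, 20.8]
opening: 0.0002
```

>>> {"api": "arm_command", "payload": {"motion": [{"slide": [0, -0.03, 0], "turn": [0, 0, 0]}, {"slide": [0, -0.04, 0], "turn": [0, 0, 0]}, {"slide": [0, 0, -0.06], "turn": [0, 0, 0]}, {"slide": [0, 0, -0.08], "turn": [0, 0, 0]}, {"slide": [0, 0, -0.08], "turn": [0, 0, 0]}]}}

```text
t: 13.2
tool_pos: [0.4521, -0.1789, 0.4054]
orientation: [-3.141, -0.0, 0.003]
force: [0.1, 0.3, -0.2]
opening: 0.0005
```

>>> {"api": "arm_command", "payload": {"motion": [{"slide": [0, -0.05, -0.04], "turn": [0, 0, 0]}, {"slide": [0, -0.05, 0], "turn": [0, 0, 0]}, {"slide": [0, 0, 0], "turn": [0, 0, 0]}, {"slide": [0, 0, 0], "turn": [0, 0, 0]}, {"slide": [0, 0, 0], "turn": [0, 0, 0]}], "gripper": 50}}

```text
t: 13.62
tool_pos: [0.4524, -0.1397, 0.4207]
orientation: [3.141, -0.001, -0.001]
force: [-0.1, 0.7, 0.2]
opening: 0.0292
```

```bash
python3 - <<'E'
from h import *
c=robot.read_camera("wrist");cv2.imwrite("pics/w6.png",c["pixels"]);np.save("W6.npy",c,allow_pickle=True)
s=robot.read_state();print(np.round(s["tool_pos"],4),np.round(s["orientation"],4),np.round(s["force"],1),s["opening"])
print("pot exp",proj(c,(.5236,-.028,.082),True))
E
```

```text
[ 0.4524 -0.1399  0.4205] [-3.1416e+00  1.5000e-03  1.6000e-03] [ 0.1 -0.4 -0.1] 0.03316122792165537
pot exp [322.20752758  75.29728642]
```

View pics/w6.png

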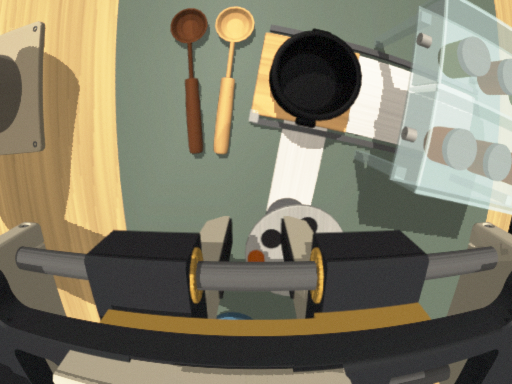

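>>> {"api": "arm_command", "payload": {"motion": [{"slide": [0.03, -0.06, 0], "turn": [0, 0, 0]}, {"slide": [0.045, -0.08, 0], "turn": [0, 0, 0]}, {"slide": [0.045, -0.08, 0], "turn": [0, 0, 0]}, {"slide": [0.03, -0.06, 0], "turn": [0, 0, 0]}, {"slide": [0.02, -0.03, 0], "turn": [0, 0, 0]}]}}

```text
t: 14.08
tool_pos: [0.5215, -0.0137, 0.4202]
orientation: [-3.141, 0.0, 0.002]
force: [0.3, 0.3, 0.6]
opening: 0.0467
```

>>> {"api": "arm_command", "payload": {"motion": [{"slide": [0, 0, 0], "turn": [0, 0, 0]}, {"slide": [0, 0, 0], "turn": [0, 0, 0]}, {"slide": [0, 0, 0], "turn": [0, 0, 0]}, {"slide": [0, 0, 0], "turn": [0, 0, 0]}, {"slide": [0, 0, 0], "turn": [0, 0, 0]}]}}

```text
t: 14.5
tool_pos: [0.5203, -0.0166, 0.4211]
orientation: [3.141, -0.004, -0.0]
force: [0.6, -0.2, -0.1]
opening: 0.0464
```

```bash
python3 - <<'E'
from h import *
c=robot.read_camera("wrist");cv2.imwrite("pics/w7.png",c["pixels"]);np.save("W7.npy",c,allow_pickle=True)
s=robot.read_state();print(np.round(s["tool_pos"],4),np.round(s["orientation"],4),np.round(s["force"],1),s["opening"])
print("pot exp",proj(c,(.5236,-.028,.082),True))
E
```

```text
[ 0.5204 -0.0165  0.4212] [ 3.1414e+00 -4.0000e-03  1.0000e-04] [ 0.8 -0.2  0.4] 0.04692290579098009
pot exp [258.6136952  186.77023305]
```

View pics/w7.png

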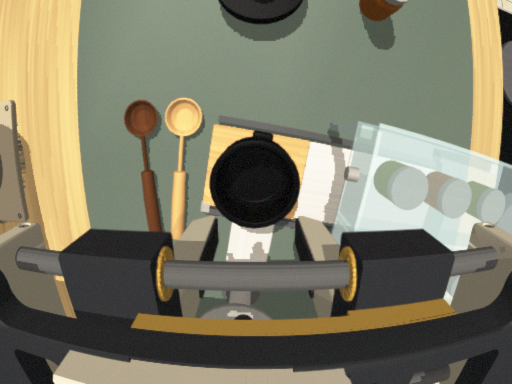

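```bash
python3 - <<'E'
from h import *
c=np.load("W7.npy",allow_pickle=True).item()
a=c["pixels"][120:240,195:315];b=cv2.convertScaleAbs(a,alpha=4,beta=0)
save("pics/w7c.png",b,0,0,120,120,5)
x0,y0=195,120
m=(a.max(2)<45).astype(np.uint8);n,l,s,ce=cv2.connectedComponentsWithStats(m);i=1+np.argmax(s[1:,4]);k=max(cv2.findContours((l==i).astype(np.uint8),0,1)[0],key=len)[:,0]
P=np.array([onz(c,u+x0,v+y0,.082,True)[:2] for u,v in k])
from scipy.optimize import least_squares
f=lambda q:np.linalg.norm(P-q[:2],axis=1)-q[2]
r=least_squares(f,[.5236,-.028,.051],loss="soft_l1",f_scale=.001);e=f(r.x);print(r.x.round(4),np.median(abs(e)).round(4))
ang=np.degrees(np.arctan2(*(P-r.x[:2]).T[::-1]))
for t in range(-180,180,20):
    q=(ang>=t)&(ang<t+20);print(t,(e[q]*1e3).round(1)[:6])
E
```

```text
[ 0.5189 -0.025   0.0494] 0.001
-180 [-1.2 -1.1 -1.  -0.9 -0.7 -0.6]
-160 [-0.9 -0.4 -1.  -0.5 -0.9 -0.4]
-140 [0.6 0.5 0.5 0.6 0.7 0.9]
-120 [ 0.4 -0.2  0.4 -0.1  0.5  0.1]
-100 [0.7 0.5 0.4 0.2 0.1 0.1]
-80 [ 1.  -0.   0.3  0.6  0.9  0. ]
-60 [1.  1.6 1.2 0.8 1.5 2.2]
-40 [-0.1 -0.   0.2 -0.5 -0.3  0. ]
-20 [-0.1 -0.5 -0.9 -1.2 -0.5 -0.8]
0 [-1.1 -1.1 -1.1 -1.  -1.  -2. ]
20 [-1.7 -1.4 -2.  -1.5 -1.1 -1.6]
40 [-1.3 -1.4 -1.5 -1.5 -1.4 -0.6]
60 [0.3 0.7 0.2 0.7 1.2 0.8]
80 [8.9 7.8 6.7 5.7 4.6 3.5]
100 [1.3 1.5 1.8 1.  1.3 0.6]
120 [-0.3 -0.6 -0.  -0.3 -0.5 -0.7]
140 [-1.3 -1.1 -1.8 -1.5 -1.2 -1.7]
160 [-1.3 -1.6 -0.9 -1.1 -1.4 -0.5]
```

View pics/w7c.png

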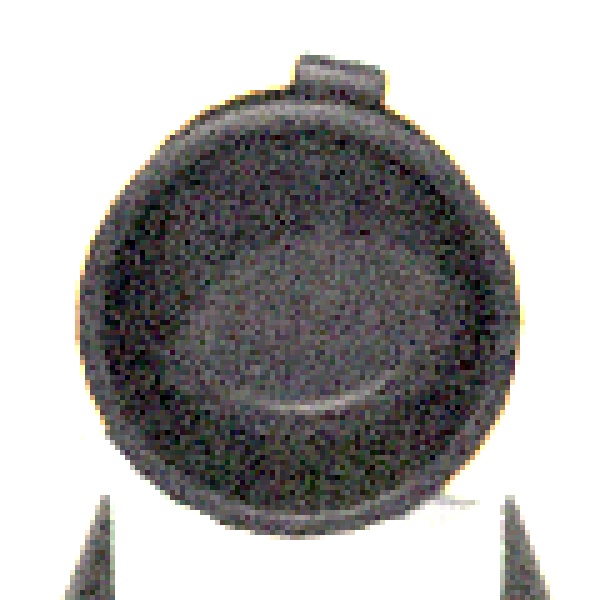

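```bash
cat >> h.py <<'E'
from scipy.optimize import least_squares
def rob(c,box,thr,z,x0g,fish=True,mask=None):
    x0,y0,x1,y1=box;a=c["pixels"][y0:y1,x0:x1]
    m=(a.max(2)<thr).astype(np.uint8) if mask is None else mask(a).astype(np.uint8)
    n,l,s,ce=cv2.connectedComponentsWithStats(m);i=1+np.argmax(s[1:,4]);k=max(cv2.findContours((l==i).astype(np.uint8),0,1)[0],key=len)[:,0]
    P=np.array([onz(c,u+x0,v+y0,z,fish)[:2] for u,v in k])
    f=lambda q:np.linalg.norm(P-q[:2],axis=1)-q[2]
    r=least_squares(f,x0g,loss="soft_l1",f_scale=.001);e=f(r.x);print(r.x.round(4),np.median(abs(e)).round(4));return r.x
E
python3 - <<'E'
from h import *
g=[.52,-.026,.051]
c=np.load("W6.npy",allow_pickle=True).item()
rob(c,(262,20,368,135),45,.082,g)
c=np.load("W7.npy",allow_pickle=True).item()
rob(c,(195,120,315,240),45,.082,g);print(onz(c,254.4,182.4,.082,True))
w=[onz(c,u,182,.082,True)[0] for u in (78/5+194.6,520/5+194.6)];print(w)
S=robot.read_camera("scene");D=robot.read_camera("side")
save("pics/s7.png",cv2.convertScaleAbs(S["pixels"],alpha=2),200,140,300,220,6);save("pics/d7.png",cv2.convertScaleAbs(D["pixels"],alpha=2),200,190,300,280,6)
print(proj(S,(.519,-.0255,.082)),proj(D,(.519,-.0255,.082)))
E
```

```text
[ 0.5171 -0.0285  0.0497] 0.0014
[ 0.5189 -0.025   0.0494] 0.001
[ 0.51897471 -0.02303706  0.082     ]
[np.float64(0.4700222123162031), np.float64(0.567855852156004)]
[248.98492236 180.36858898] [239.98750856 219.69060375]
```

View pics/s7.png

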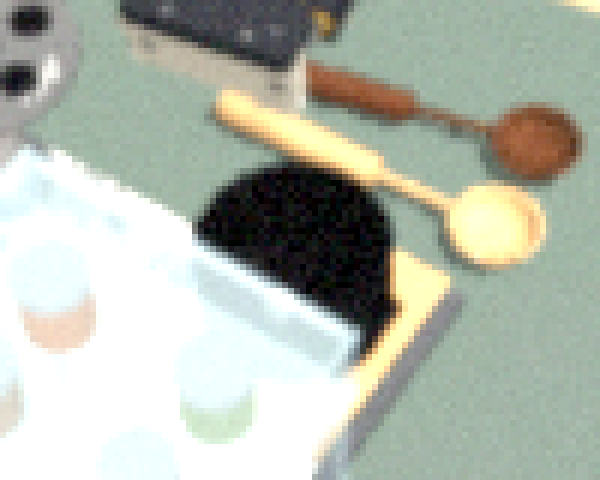

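View pics/d7.png

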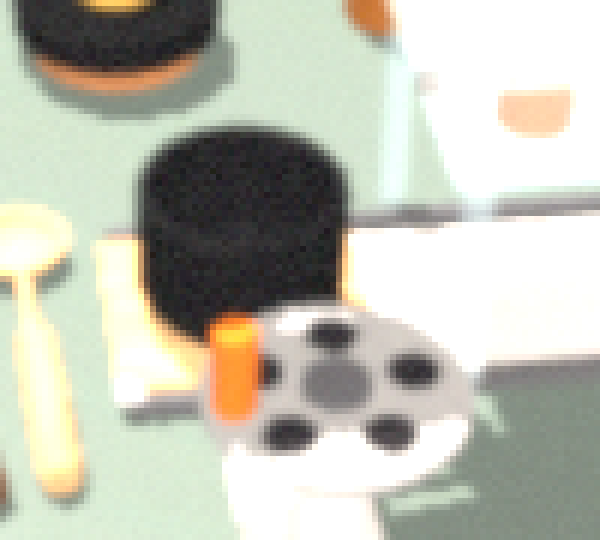

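>>> {"api": "arm_command", "payload": {"motion": [{"slide": [0.003, -0.07, 0], "turn": [0, 0, 0]}, {"slide": [0.003, -0.1, 0], "turn": [0, 0, 0]}, {"slide": [0.003, -0.1, 0], "turn": [0, 0, 0]}, {"slide": [0.003, -0.1, 0], "turn": [0, 0, 0]}, {"slide": [0.003, -0.1, 0], "turn": [0, 0, 0]}], "gripper": 75}}

```text
t: 15.07
tool_pos: [0.5266, 0.1738, 0.4214]
orientation: [-3.141, 0.003, -0.001]
force: [1.3, 0.0, -0.3]
opening: 0.0693
```

>>> {"api": "arm_command", "payload": {"motion": [{"slide": [0.0015, -0.09, 0], "turn": [0, 0, 0]}, {"slide": [0, -0.06, 0], "turn": [0, 0, -0.2]}, {"slide": [0, 0, 0], "turn": [0, 0, -0.2416]}, {"slide": [0, 0, 0], "turn": [0, 0, -0.25]}, {"slide": [0, 0, 0], "turn": [0, 0, -0.25]}]}}

```text
t: 15.48
tool_pos: [0.5273, 0.233, 0.421]
orientation: [3.052, 0.742, -0.0]
force: [-0.4, -0.8, 0.2]
opening: 0.0696
```

>>> {"api": "arm_command", "payload": {"motion": [{"slide": [0, 0, 0], "turn": [0, 0, -0.25]}, {"slide": [0, 0, 0], "turn": [0, 0, -0.25]}, {"slide": [0, 0, 0], "turn": [0, 0, -0.25]}, {"slide": [0, 0, 0], "turn": [0, 0, -0.25]}, {"slide": [0, 0, 0], "turn": [0, 0, -0.25]}]}}

```text
t: 15.9
tool_pos: [0.5275, 0.2322, 0.4212]
orientation: [2.678, 1.643, 0.0]
force: [0.0, -0.1, 0.0]
opening: 0.0696
```

>>> {"api": "arm_command", "payload": {"motion": [{"slide": [0, 0, 0], "turn": [0, 0, -0.25]}, {"slide": [0, 0, 0], "turn": [0, 0, -0.25]}, {"slide": [0, 0, 0], "turn": [0, 0, -0.25]}, {"slide": [0, 0, 0], "turn": [0, 0, -0.2]}, {"slide": [0, 0, 0], "turn": [0, 0, 0]}]}}

```text
t: 16.32
tool_pos: [0.5275, 0.2321, 0.4212]
orientation: [2.218, 2.225, 0.0]
force: [-0.5, 0.1, -0.3]
opening: 0.0695
```

```bash
python3 - <<'E'
from h import *
c=robot.read_camera("wrist");cv2.imwrite("pics/w8.png",c["pixels"]);np.save("W8.npy",c,allow_pickle=True)
s=robot.read_state();print(np.round(s["tool_pos"],4),np.round(s["orientation"],4),np.round(s["q"],3),s["opening"])
print(proj(c,(.527,.232,.092),True))
E
```

```text
[0.5275 0.2322 0.4212] [2.2248e+00 2.2180e+00 1.0000e-04] [ 0.326  0.06   1.533 -0.     1.548 -1.242] 0.06996527778842801
[256.45284692 178.07686974]
```

View pics/w8.png

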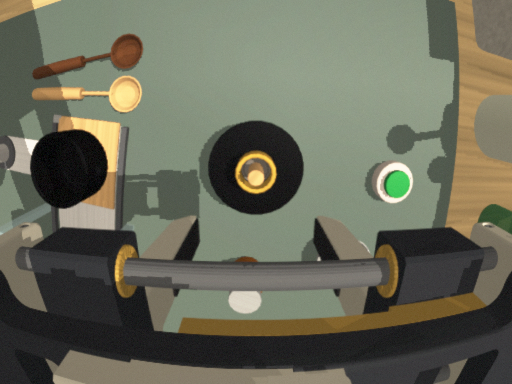

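```bash
python3 - <<'E'
from h import *
c=np.load("W8.npy",allow_pickle=True).item()
rob(c,(200,110,310,220),45,.040,[.527,.232,.06])
rob(c,(230,145,285,200),0,.068,[.527,.232,.0235],mask=lambda a:(lambda h:(h[...,0]>14)&(h[...,0]<34)&(h[...,1]>150)&(h[...,2]>200))(cv2.cvtColor(a,cv2.COLOR_BGR2HSV)))
rob(c,(244,165,268,190),0,.092,[.527,.232,.009],mask=lambda a:(lambda h:(h[...,1]<155)&(h[...,2]>215))(cv2.cvtColor(a,cv2.COLOR_BGR2HSV)))
save("pics/w8c.png",c["pixels"],226,140,286,200,8)
print([onz(c,u,v,.092,True) for u,v in [(256,178)]])
# pot from here
rob(c,(25,125,112,212),45,.082,[.519,-.026,.051])
E
```

```text
[0.5264 0.2305 0.0578] 0.0003
[0.5263 0.231  0.0223] 0.0003
[0.5264 0.2312 0.0081] 0.0002
[array([0.52691789, 0.23151913, 0.092     ])]
[ 0.5164 -0.0111  0.0586] 0.0046
```

View pics/w8c.png

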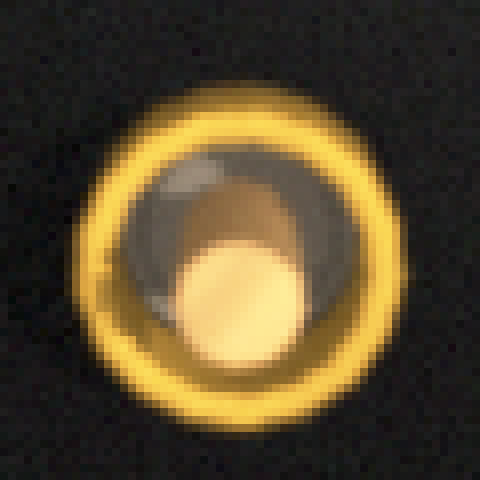

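>>> {"api": "arm_command", "payload": {"motion": [{"slide": [-0.003, -0.003, 0.06], "turn": [0, 0, 0]}, {"slide": [0, 0, 0.09], "turn": [0, 0, 0]}, {"slide": [0, 0, 0.09], "turn": [0, 0, 0]}, {"slide": [0, 0, 0.07], "turn": [0, 0, 0]}, {"slide": [0, 0, 0.03], "turn": [0, 0, 0]}], "gripper": 50}}

```text
t: 16.78
tool_pos: [0.5246, 0.2305, 0.2802]
orientation: [-2.225, -2.214, 0.009]
force: [-0.6, -0.8, -0.7]
opening: 0.0476
```

>>> {"api": "arm_command", "payload": {"motion": [{"slide": [0, 0, 0.03], "turn": [0, 0, 0]}, {"slide": [0, 0, 0.02], "turn": [0, 0, 0]}, {"slide": [0, 0, 0.01], "turn": [0, 0, 0]}, {"slide": [0, 0, 0], "turn": [0, 0, 0]}, {"slide": [0, 0, 0], "turn": [0, 0, 0]}]}}

```text
t: 17.2
tool_pos: [0.5269, 0.2315, 0.2626]
orientation: [2.222, 2.219, 0.003]
force: [-0.5, -0.2, 0.2]
opening: 0.0462
```

```bash
python3 - <<'E'
from h import *
c=robot.read_camera("side");D=c
s=robot.read_state();print(np.round(s["tool_pos"],4),np.round(s["orientation"],4),np.round(s["force"],1),s["opening"])
save("pics/d9.png",cv2.convertScaleAbs(c["pixels"],alpha=1.5),180,130,260,215,7)
E
```

```text
[0.527  0.2315 0.2628] [2.2221 2.2192 0.0035] [ 0.5 -0.5 -0.4] 0.04632091019181995
```

View pics/d9.png

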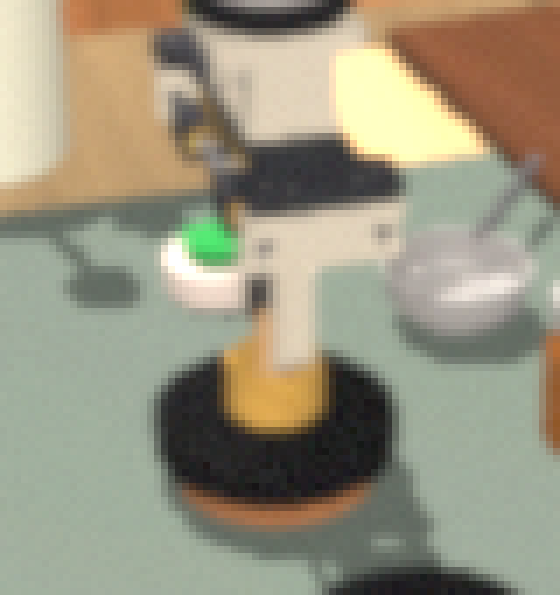

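>>> {"api": "arm_command", "payload": {"motion": [{"slide": [0, 0, 0.009], "turn": [0, 0, 0]}, {"slide": [0, 0, 0.005], "turn": [0, 0, 0]}, {"slide": [0, 0, 0], "turn": [0, 0, 0]}, {"slide": [0, 0, 0], "turn": [0, 0, 0]}, {"slide": [0, 0, 0], "turn": [0, 0, 0]}], "gripper": 0, "grip_force": 45}}

```text
t: 17.67
tool_pos: [0.5263, 0.2313, 0.2556]
orientation: [-2.223, -2.22, -0.0]
force: [0.4, 3.6, 1.6]
opening: 0.0176
```

>>> {"api": "arm_command", "payload": {"motion": [{"slide": [0, 0, 0], "turn": [0, 0, 0]}, {"slide": [0, 0, 0], "turn": [0, 0, 0]}, {"slide": [0, 0, 0], "turn": [0, 0, 0]}, {"slide": [0, 0, 0], "turn": [0, 0, 0]}, {"slide": [0, 0, 0], "turn": [0, 0, 0]}]}}

```text
t: 18.08
tool_pos: [0.5263, 0.2313, 0.2556]
orientation: [-2.222, -2.22, -0.0]
force: [-0.5, -0.6, 0.1]
opening: 0.0171
```

>>> {"api": "arm_command", "payload": {"motion": [{"slide": [0, 0, -0.01], "turn": [0, 0, 0]}, {"slide": [0, 0, -0.02], "turn": [0, 0, 0]}, {"slide": [0, 0, -0.02], "turn": [0, 0, 0]}, {"slide": [0, 0, -0.01], "turn": [0, 0, 0]}, {"slide": [0, 0, 0], "turn": [0, 0, 0]}]}}

```text
t: 18.5
tool_pos: [0.5269, 0.2315, 0.2815]
orientation: [2.222, 2.219, 0.004]
force: [0.4, -0.4, -3.5]
opening: 0.017
```

```bash
python3 - <<'E'
from h import *
c=robot.read_camera("side")
s=robot.read_state();print(np.round(s["tool_pos"],4),np.round(s["orientation"],4),np.round(s["force"],1),np.round(s["wrist_torque"],2),s["opening"])
save("pics/d10.png",cv2.convertScaleAbs(c["pixels"],alpha=1.5),180,130,260,215,7)
E
```

```text
[0.5267 0.2314 0.2807] [2.222  2.2197 0.0027] [ 0.9  0.2 -3.6] [ 0.    0.03 -0.  ] 0.016914263167675837
```

View pics/d10.png

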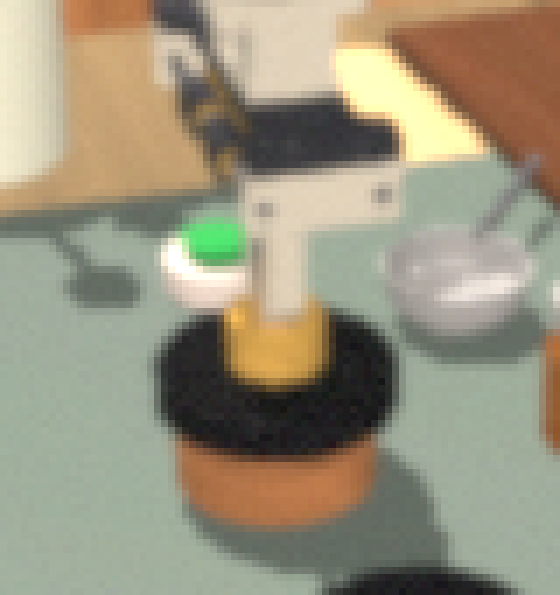

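>>> {"api": "arm_command", "payload": {"motion": [{"slide": [0, 0, -0.03], "turn": [0, 0, 0]}, {"slide": [0, 0, -0.05], "turn": [0, 0, 0]}, {"slide": [0, 0, -0.06], "turn": [0, 0, 0]}, {"slide": [0, 0, -0.05], "turn": [0, 0, 0]}, {"slide": [-0.01, 0, -0.03], "turn": [0, 0, 0]}]}}

```text
t: 18.97
tool_pos: [0.5266, 0.2277, 0.3709]
orientation: [2.221, 2.22, 0.005]
force: [-0.0, -0.2, -2.5]
opening: 0.0167
```

>>> {"api": "arm_command", "payload": {"motion": [{"slide": [-0.03, -0.002, 0], "turn": [0, 0, 0]}, {"slide": [-0.05, -0.002, 0], "turn": [0, 0, 0]}, {"slide": [-0.06, -0.002, 0], "turn": [0, 0, 0]}, {"slide": [-0.07, -0.002, 0], "turn": [0, 0, 0]}, {"slide": [-0.07, -0.002, 0], "turn": [0, 0, 0]}]}}

```text
t: 19.38
tool_pos: [0.5213, 0.1135, 0.3658]
orientation: [-2.221, -2.22, 0.003]
force: [0.9, 0.6, -4.1]
opening: 0.0168
```

>>> {"api": "arm_command", "payload": {"motion": [{"slide": [-0.07, -0.002, 0], "turn": [0, 0, 0]}, {"slide": [-0.07, -0.002, 0], "turn": [0, 0, 0]}, {"slide": [-0.07, -0.002, 0], "turn": [0, 0, 0]}, {"slide": [-0.06, -0.002, 0], "turn": [0, 0, 0]}, {"slide": [-0.04, -0.001, 0], "turn": [0, 0, 0]}]}}

```text
t: 19.8
tool_pos: [0.5173, -0.0117, 0.3659]
orientation: [-2.224, -2.218, 0.004]
force: [0.4, -0.7, -3.1]
opening: 0.017
```

>>> {"api": "arm_command", "payload": {"motion": [{"slide": [-0.03, 0, 0], "turn": [0, 0, 0]}, {"slide": [-0.013, 0, 0], "turn": [0, 0, 0]}, {"slide": [0, 0, 0], "turn": [0, 0, 0]}, {"slide": [0, 0, 0], "turn": [0, 0, 0]}, {"slide": [0, 0, 0], "turn": [0, 0, 0]}]}}

```text
t: 20.22
tool_pos: [0.5184, -0.0252, 0.3673]
orientation: [-2.221, -2.221, -0.0]
force: [-0.1, -0.3, -4.4]
opening: 0.017
```

```bash
python3 - <<'E'
from h import *
c=robot.read_camera("side")
s=robot.read_state();print(np.round(s["tool_pos"],4),np.round(s["orientation"],4),np.round(s["force"],1),np.round(s["wrist_torque"],2),s["opening"])
save("pics/d11.png",cv2.convertScaleAbs(c["pixels"],alpha=1.5),180,110,320,270,5)
w=robot.read_camera("wrist");cv2.imwrite("pics/w11.png",w["pixels"])
E
```

```text
[ 0.5184 -0.0251  0.3674] [-2.2210e+00 -2.2214e+00 -1.0000e-04] [-0.1  0.3 -2.9] [ 0.01 -0.06 -0.06] 0.017523872160947872
```

View pics/d11.png

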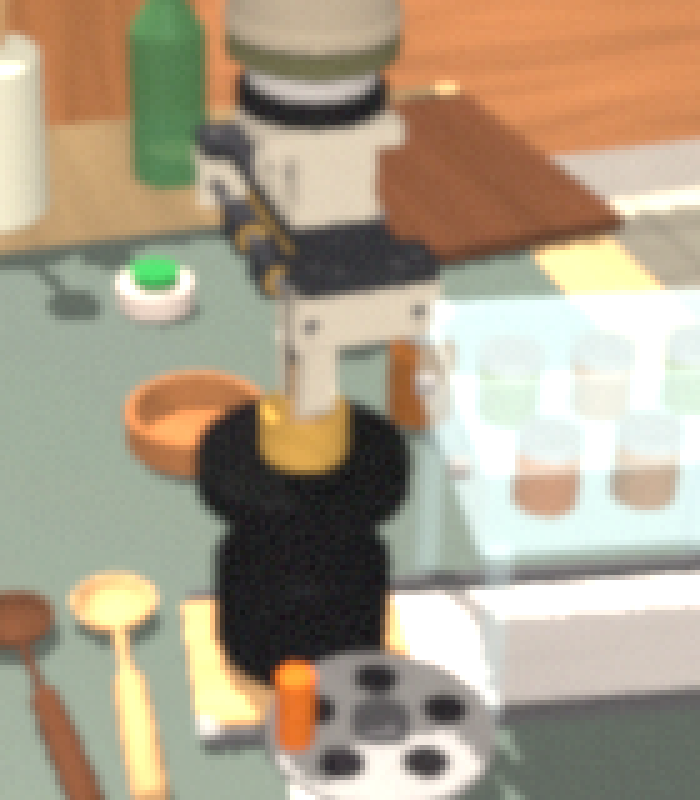

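View pics/w11.png

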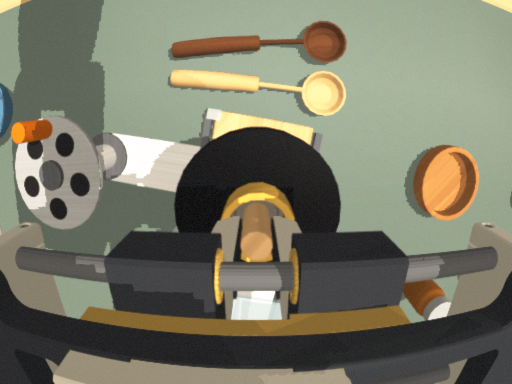

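>>> {"api": "arm_command", "payload": {"motion": [{"slide": [0, 0.001, 0.02], "turn": [0, 0, 0]}, {"slide": [-0.001, 0, 0.03], "turn": [0, 0, 0]}, {"slide": [0, 0, 0.03], "turn": [0, 0, 0]}, {"slide": [0, 0, 0.02], "turn": [0, 0, 0]}, {"slide": [0, 0, 0.01], "turn": [0, 0, 0]}]}}

```text
t: 20.73
tool_pos: [0.518, -0.0261, 0.3206]
orientation: [-2.22, -2.218, 0.004]
force: [-0.5, 0.2, -3.2]
opening: 0.0169
```

>>> {"api": "arm_command", "payload": {"motion": [{"slide": [0, 0, 0.004], "turn": [0, 0, 0]}, {"slide": [0, 0, 0.004], "turn": [0, 0, 0]}, {"slide": [0, 0, 0.004], "turn": [0, 0, 0]}, {"slide": [0, 0, 0], "turn": [0, 0, 0]}, {"slide": [0, 0, 0], "turn": [0, 0, 0]}]}}

```text
t: 21.15
tool_pos: [0.519, -0.0264, 0.3192]
orientation: [2.222, 2.22, 0.001]
force: [-0.2, 0.3, -3.8]
opening: 0.0168
```

>>> {"api": "arm_command", "payload": {"motion": [{"slide": [0, 0, 0.004], "turn": [0, 0, 0]}, {"slide": [0, 0, 0.004], "turn": [0, 0, 0]}, {"slide": [0, 0, 0.003], "turn": [0, 0, 0]}, {"slide": [0, 0, 0], "turn": [0, 0, 0]}, {"slide": [0, 0, 0], "turn": [0, 0, 0]}]}}

```text
t: 21.57
tool_pos: [0.5188, -0.0263, 0.3142]
orientation: [-2.222, -2.22, 0.0]
force: [0.2, -0.2, -4.0]
opening: 0.0171
```

>>> {"api": "arm_command", "payload": {"motion": [{"slide": [0, 0, 0.003], "turn": [0, 0, 0]}, {"slide": [0, 0, 0.003], "turn": [0, 0, 0]}, {"slide": [0, 0, 0], "turn": [0, 0, 0]}, {"slide": [0, 0, 0], "turn": [0, 0, 0]}, {"slide": [0, 0, 0], "turn": [0, 0, 0]}]}}

```text
t: 21.98
tool_pos: [0.5188, -0.0263, 0.3119]
orientation: [-2.223, -2.22, -0.0]
force: [-0.7, 0.3, -3.6]
opening: 0.0174
```

>>> {"api": "arm_command", "payload": {"motion": [{"slide": [0, 0, 0.002], "turn": [0, 0, 0]}, {"slide": [0, 0, 0.002], "turn": [0, 0, 0]}, {"slide": [0, 0, 0], "turn": [0, 0, 0]}, {"slide": [0, 0, 0], "turn": [0, 0, 0]}, {"slide": [0, 0, 0], "turn": [0, 0, 0]}]}}

```text
t: 22.4
tool_pos: [0.5189, -0.0264, 0.3115]
orientation: [2.222, 2.22, 0.0]
force: [-5.1, 0.1, 6.2]
opening: 0.0168
```

```bash
python3 - <<'E'
from h import *
c=robot.read_camera("side");S=robot.read_camera("scene")
a=cv2.convertScaleAbs(c["pixels"][150:270,190:310],alpha=4);b=cv2.convertScaleAbs(S["pixels"][110:230,190:310],alpha=3)
cv2.imwrite("pics/d12.png",cv2.resize(np.hstack([a,b]),None,fx=3.3,fy=3.3,interpolation=0))
E
```

```text
(no output)
```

View pics/d12.png

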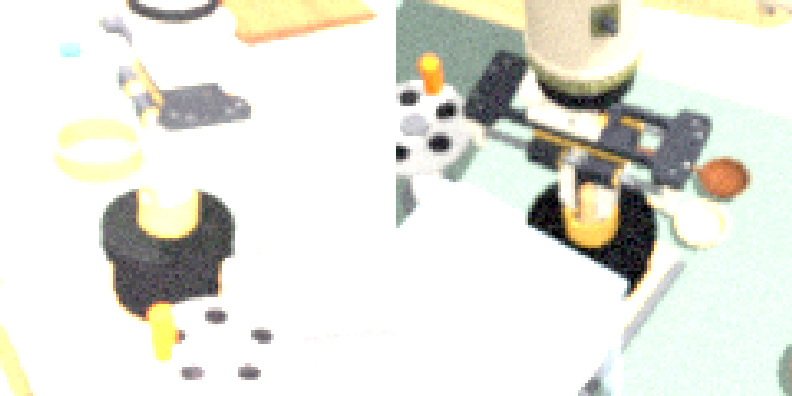

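>>> {"api": "arm_command", "payload": {"motion": [{"slide": [0, 0, 0], "turn": [0, 0, 0]}, {"slide": [0, 0, 0], "turn": [0, 0, 0]}, {"slide": [0, 0, 0], "turn": [0, 0, 0]}, {"slide": [0, 0, 0], "turn": [0, 0, 0]}, {"slide": [0, 0, 0], "turn": [0, 0, 0]}], "gripper": 75}}

```text
t: 22.92
tool_pos: [0.5189, -0.0264, 0.3104]
orientation: [2.222, 2.22, 0.0]
force: [0.2, 0.4, -0.3]
opening: 0.0459
```

>>> {"api": "arm_command", "payload": {"motion": [{"slide": [0, 0, -0.01], "turn": [0, 0, 0]}, {"slide": [0, 0, -0.02], "turn": [0, 0, 0]}, {"slide": [0, 0, -0.03], "turn": [0, 0, 0]}, {"slide": [0, 0, -0.04], "turn": [0, 0, 0]}, {"slide": [0, 0, -0.03], "turn": [0, 0, 0]}]}}

```text
t: 23.33
tool_pos: [0.5191, -0.0264, 0.3648]
orientation: [2.221, 2.219, 0.002]
force: [-0.4, 0.7, 0.8]
opening: 0.0694
```

>>> {"api": "arm_command", "payload": {"motion": [{"slide": [0, 0, -0.03], "turn": [0, 0, 0]}, {"slide": [0, 0, 0], "turn": [0, 0, 0]}, {"slide": [0, 0, 0], "turn": [0, 0, 0]}, {"slide": [0, 0, 0], "turn": [0, 0, 0]}, {"slide": [0, 0, 0], "turn": [0, 0, 0]}]}}

```text
t: 23.75
tool_pos: [0.5185, -0.0263, 0.3733]
orientation: [-2.222, -2.219, 0.002]
force: [0.1, 0.5, 0.3]
opening: 0.0699
```

```bash
python3 - <<'E'
from h import *
c=robot.read_camera("wrist");cv2.imwrite("pics/w13.png",c["pixels"]);np.save("W13.npy",c,allow_pickle=True)
s=robot.read_state();print(s["t"],np.round(s["tool_pos"],4),np.round(s["orientation"],4),np.round(s["force"],1),s["opening"])
hs=lambda a:cv2.cvtColor(a,cv2.COLOR_BGR2HSV)
print(proj(c,(.519,-.026,.148),True))
E
```

```text
23.8 [ 0.5185 -0.0263  0.3732] [-2.2215e+00 -2.2193e+00  1.7000e-03] [-0.5  0.3 -0.1] 0.07011489694130518
[257.16743125 210.49972233]
```

View pics/w13.png

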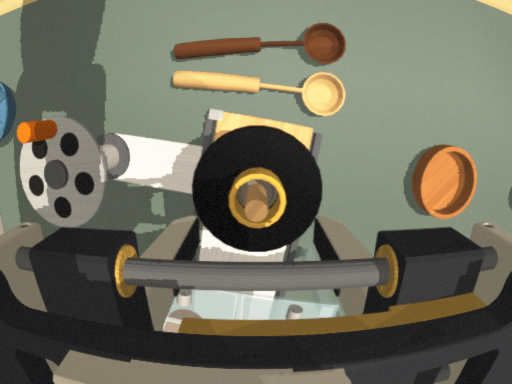

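```bash
python3 - <<'E'
from h import *
c=np.load("W13.npy",allow_pickle=True).item()
rob(c,(185,115,330,255),35,.096,[.519,-.026,.06])
H=lambda a:cv2.cvtColor(a,cv2.COLOR_BGR2HSV)
rob(c,(220,160,295,235),0,.124,[.519,-.026,.0235],mask=lambda a:(lambda h:(h[...,0]>14)&(h[...,0]<34)&(h[...,1]>150)&(h[...,2]>200))(H(a)))
save("pics/w13c.png",c["pixels"],215,150,300,235,7)
D=robot.read_camera("side");save("pics/d13.png",cv2.convertScaleAbs(D["pixels"],alpha=2.5),200,170,290,260,7)
E
```

```text
[ 0.5201 -0.0273  0.0567] 0.0013
[ 0.519  -0.0257  0.0211] 0.0015
```

View pics/w13c.png

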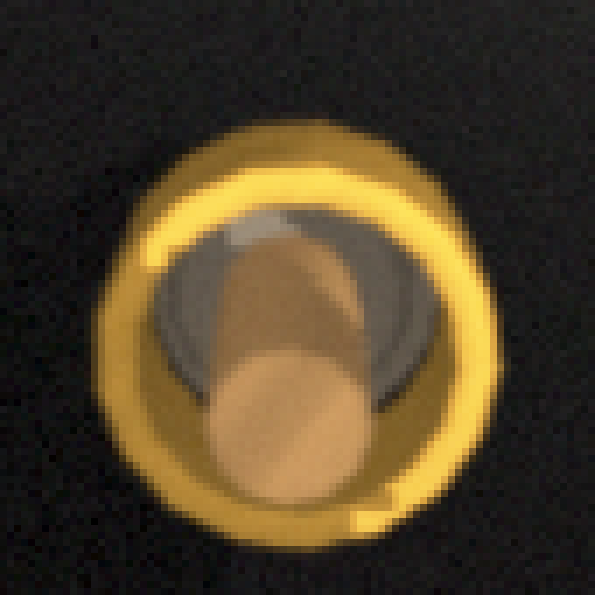

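View pics/d13.png

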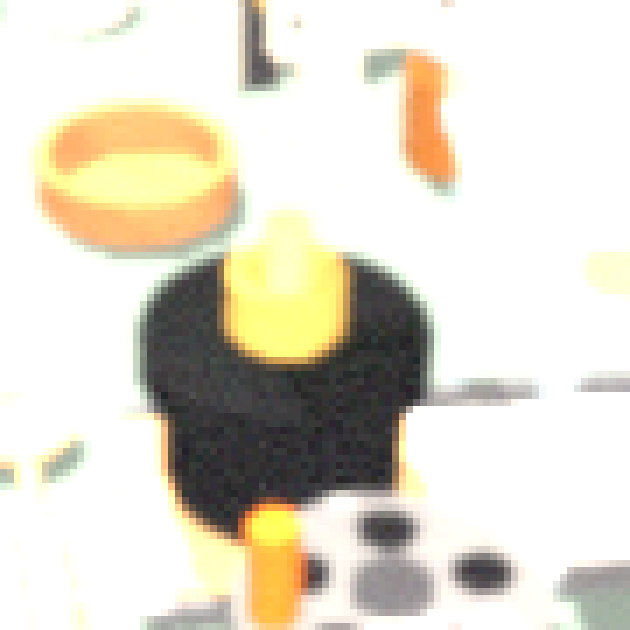

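>>> {"api": "arm_command", "payload": {"motion": [{"slide": [0, 0.001, 0.03], "turn": [0, 0, 0]}, {"slide": [0, 0, 0.05], "turn": [0, 0, 0]}, {"slide": [0, 0, 0.06], "turn": [0, 0, 0]}, {"slide": [0, 0, 0.04], "turn": [0, 0, 0]}, {"slide": [0, 0, 0.02], "turn": [0, 0, 0]}]}}

```text
t: 24.27
tool_pos: [0.5178, -0.0261, 0.2903]
orientation: [-2.22, -2.217, 0.005]
force: [-0.4, 0.6, -0.5]
opening: 0.0698
```

>>> {"api": "arm_command", "payload": {"motion": [{"slide": [0, 0, 0.01], "turn": [0, 0, 0]}, {"slide": [0, 0, 0.007], "turn": [0, 0, 0]}, {"slide": [0, 0, 0], "turn": [0, 0, 0]}, {"slide": [0, 0, 0], "turn": [0, 0, 0]}, {"slide": [0, 0, 0], "turn": [0, 0, 0]}]}}

```text
t: 24.68
tool_pos: [0.5197, -0.0264, 0.2887]
orientation: [2.221, 2.219, 0.002]
force: [0.1, -0.5, 0.2]
opening: 0.0698
```

```bash
python3 - <<'E'
from h import *
s=robot.read_state();print(s["t"],np.round(s["tool_pos"],4),np.round(s["orientation"],4),np.round(s["force"],1),s["opening"])
D=robot.read_camera("side");save("pics/d14.png",cv2.convertScaleAbs(D["pixels"],alpha=1.7),190,130,290,240,6)
E
```

```text
24.6833 [ 0.5197 -0.0264  0.2887] [2.2214e+00 2.2193e+00 1.8000e-03] [ 0.1 -0.5  0.2] 0.06976406327940661
```

View pics/d14.png

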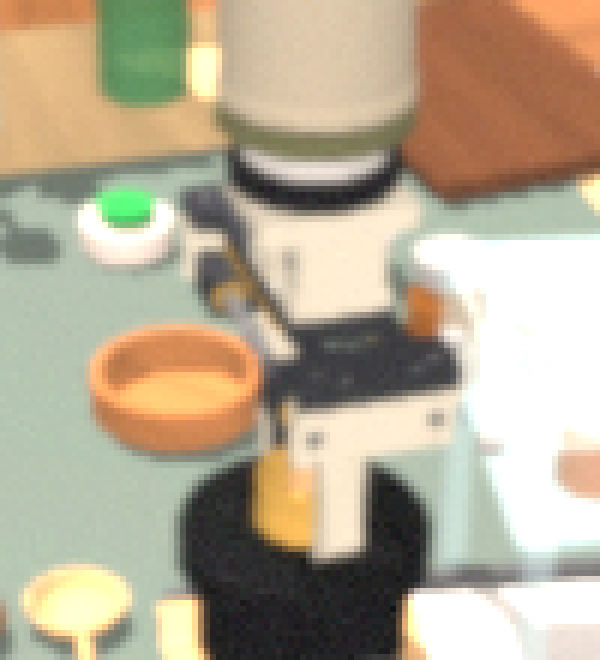

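>>> {"api": "arm_command", "payload": {"motion": [{"slide": [0, 0, 0], "turn": [0, 0, 0]}, {"slide": [0, 0, 0], "turn": [0, 0, 0]}, {"slide": [0, 0, 0], "turn": [0, 0, 0]}, {"slide": [0, 0, 0], "turn": [0, 0, 0]}, {"slide": [0, 0, 0], "turn": [0, 0, 0]}], "gripper": 0, "grip_force": 30}}

```text
t: 25.15
tool_pos: [0.5193, -0.0263, 0.2877]
orientation: [2.223, 2.22, 0.0]
force: [-0.6, 0.2, 0.6]
opening: 0.0467
```

>>> {"api": "arm_command", "payload": {"motion": [{"slide": [0, 0, 0], "turn": [0, 0, 0]}, {"slide": [0, 0, 0], "turn": [0, 0, 0]}, {"slide": [0, 0, 0], "turn": [0, 0, 0]}, {"slide": [0, 0, 0], "turn": [0, 0, 0]}, {"slide": [0, 0, 0], "turn": [0, 0, 0]}]}}

```text
t: 25.57
tool_pos: [0.5193, -0.0263, 0.2877]
orientation: [2.222, 2.22, 0.0]
force: [-0.3, 0.8, 2.8]
opening: 0.0466
```

>>> {"api": "arm_command", "payload": {"motion": [{"slide": [0, 0, -0.005], "turn": [0, 0, 0]}, {"slide": [0, 0, -0.008], "turn": [0, 0, 0]}, {"slide": [0, 0, -0.01], "turn": [0, 0, 0]}, {"slide": [0, 0, -0.01], "turn": [0, 0, 0]}, {"slide": [0, 0, -0.01], "turn": [0, 0, 0]}]}}

```text
t: 25.98
tool_pos: [0.5192, -0.0264, 0.3051]
orientation: [2.223, 2.22, -0.0]
force: [0.0, 1.2, -1.8]
opening: 0.046
```

```bash
python3 - <<'E'
from h import *
D=robot.read_camera("side");save("pics/d15.png",cv2.convertScaleAbs(D["pixels"],alpha=2.5),190,130,290,240,6)
s=robot.read_state();print(s["t"],np.round(s["tool_pos"],4),np.round(s["force"],1),np.round(s["wrist_torque"],2),s["opening"])
E
```

```text
26.0333 [ 0.5196 -0.0264  0.3062] [ 1.6 -0.2 -0.9] [ 0.02 -0.03  0.01] 0.04586390555237183
```

View pics/d15.png

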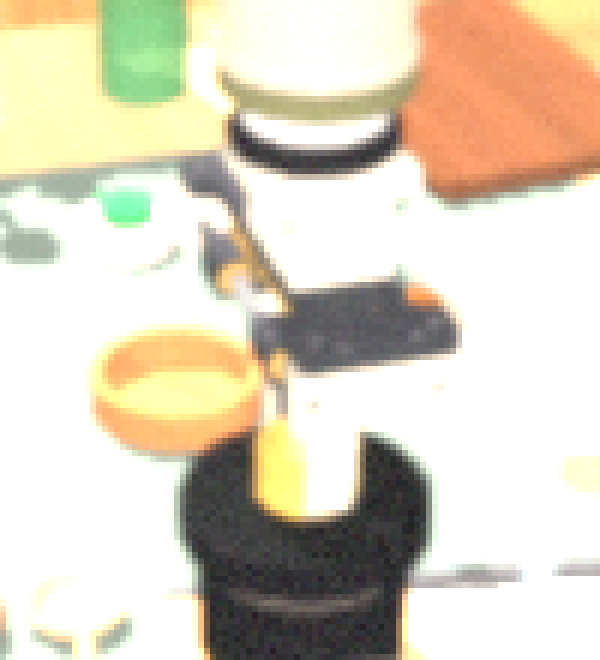

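>>> {"api": "arm_command", "payload": {"motion": [{"slide": [0, 0, -0.015], "turn": [0, 0, 0]}, {"slide": [0, 0, -0.02], "turn": [0, 0, 0]}, {"slide": [0, 0, -0.025], "turn": [0, 0, 0]}, {"slide": [0, 0, -0.025], "turn": [0, 0, 0]}, {"slide": [0, 0, -0.025], "turn": [0, 0, 0]}]}}

```text
t: 26.45
tool_pos: [0.5194, -0.0264, 0.3503]
orientation: [2.222, 2.22, 0.001]
force: [0.6, 0.1, -1.5]
opening: 0.0465
```

>>> {"api": "arm_command", "payload": {"motion": [{"slide": [0, 0, -0.025], "turn": [0, 0, 0]}, {"slide": [0, 0, -0.025], "turn": [0, 0, 0]}, {"slide": [0, 0, -0.025], "turn": [0, 0, 0]}, {"slide": [0, 0, -0.015], "turn": [0, 0, 0]}, {"slide": [0, 0, -0.005], "turn": [0, 0, 0]}]}}

```text
t: 26.87
tool_pos: [0.5196, -0.0264, 0.3885]
orientation: [2.221, 2.219, 0.002]
force: [-0.1, -0.1, -2.4]
opening: 0.0464
```

>>> {"api": "arm_command", "payload": {"motion": [{"slide": [0, 0, 0], "turn": [0, 0, 0]}, {"slide": [0, 0, 0], "turn": [0, 0, 0]}, {"slide": [0, 0, 0], "turn": [0, 0, 0]}, {"slide": [0, 0, 0], "turn": [0, 0, 0]}, {"slide": [0, 0, 0], "turn": [0, 0, 0]}]}}

```text
t: 27.28
tool_pos: [0.5191, -0.0263, 0.3861]
orientation: [-2.222, -2.22, 0.001]
force: [-0.3, -0.4, -1.5]
opening: 0.0464
```

```bash
python3 - <<'E'
from h import *
s=robot.read_state();print(s["t"],np.round(s["tool_pos"],4),np.round(s["dq"],3),np.round(s["orientation"],3),np.round(s["force"],1),s["opening"])
D=robot.read_camera("side");S=robot.read_camera("scene")
a=cv2.convertScaleAbs(D["pixels"][100:270,180:320],alpha=2);b=cv2.convertScaleAbs(S["pixels"][90:260,180:320],alpha=1.8)
cv2.imwrite("pics/d16.png",cv2.resize(np.hstack([a,b]),None,fx=2.8,fy=2.8,interpolation=0))
cv2.imwrite("pics/s16.png",S["pixels"])
E
```

```text
27.2833 [ 0.5191 -0.0263  0.3861] [ 0.001 -0.002 -0.001  0.002 -0.    -0.001] [-2.222e+00 -2.220e+00  1.000e-03] [-0.3 -0.4 -1.5] 0.046431310837982805
```

View pics/d16.png

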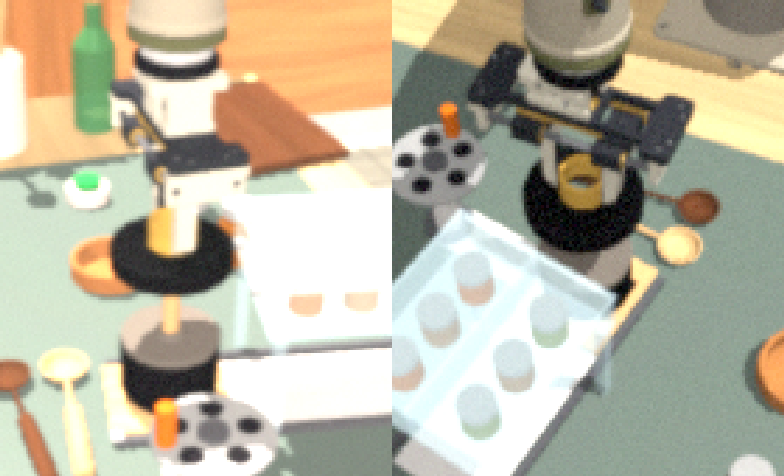

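View pics/s16.png

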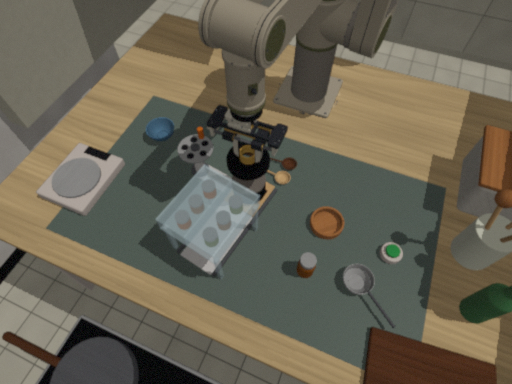

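```bash
python3 -c "
from plant import robot
print(robot.close_job())
s=robot.read_state();print(s['t'],s['tool_pos'],s['opening'])"
```

```text
the job is handed in; nothing more can be done
None
the job is handed in; nothing more can be done
```

The job is handed in at about 27 s of the 67 allowed, with every step done and no failure seen on the way; the hand-in gives no verdict.

- **Crank:** I turned it counter-clockwise by its knob. On a second push with closed fingers the force rose to about 40 N with almost no movement, so I took that as the stop. In the first turn the knob slipped out of the grip near the stop, which is why I pushed again. I could not read the crank angle directly.
- **Pot:** It came out at about (0.519, -0.026) m. My first estimate was about 5 mm off in x. A unit yaw of about -10.5° instead of -11.5° explains the difference.
- **Placing the lids:** I carried the pair by the wooden knob and lowered them until they touched. The tool height was then 0.3115 m, against the 0.3116 m expected for a seated lid. The side view after letting go showed them level and nested.
- **Outer lid:** I took it by its collar, with the fingers at 46.5 mm on the 47 mm collar, and lifted it straight up 98 mm. By the tool height its origin was then about 106 mm above the rim.
- **Last checks:** The side view showed the inner lid seated on the pot, its knob clear below the outer lid. The arm was still, with about 2 N of load on the wrist. The other objects looked unmoved, judged by eye only.

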